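Hang up the two slotted pan-rack keeper plates

TASK

Put away the two slotted plates: lift each out of its wooden stand and hang it on the headed pin of its own colour under the wire shelf, sliding its slot sideways over the pin behind the head and letting it down until the pin is fully up in the pocket of the slot. Leave both hanging upright and still, and do not shift or topple the cans, jar and bottles standing around.

Things in the scene. Friction and masses are not known exactly. Their poses are not given: they have to be found in the camera images.
- plate_orange: aluminium plate, orange top edge and orange grip block, about 0.25 kg, 8 mm thick (x), 56 wide (y), 165 tall (z). Origin: middle of its bottom edge, mid-thickness; z up, grip block on its -x face. An L-shaped slot goes through it. It starts in the stand's groove, bottom edge 10 mm above the table, upright but for a slight forward lean (top to -x, about 3 degrees)
- plate_orange_grip (a point): centre of the orange plate's grip block, at (-17, 0, 80) mm in the plate's frame, same axes. Block 30 mm wide in y, x -30 to -4, z 57.5 to 102.5
- plate_orange_mouth (a point): middle of the slot's open end in the +y edge, at (0, +28, 123) mm in the plate's frame. From here a level run 16 mm high (z 115 to 131) goes in to y = -8; at its inner end a pocket 16 mm wide (y -8 to 8) rises to a roof at z 145. To hang: with the plate on the -y side of the pin, slide it to +y until the pin is at y = 0, then lower about 17 mm
- plate_orange_seat (a point): where the pin's axis lies when the orange plate is fully hung, pocket roof resting on the pin: (0, 0, 140) mm in the plate's frame, same axes
- pin_orange: fixed level pin with orange head and orange clamp block, axis 220 mm above the table. Origin: on the axis, middle of the free length; x along the pin, head at -x (robot's side), z up. Pin 10 mm diameter, free from x -12 to 12; head 20 mm diameter, x -18 to -12; block x 12 to 52, 36 wide, 44 high. Plate and pin axes are parallel when hung
- stand_orange: fixed wooden stand that holds the orange plate at the start, 70 (x) x 90 (y) x 40 mm high. Origin: centre of underside; axes along the plate's. Groove along y 11 mm wide, 60 long, 30 deep, floor at z 10: lift the plate straight up more than 30 mm to clear it
- plate_blue: aluminium plate, blue top edge and blue grip block, about 0.25 kg, 8 mm thick (x), 56 wide (y), 165 tall (z). Origin: middle of its bottom edge, mid-thickness; z up, grip block on its -x face. An L-shaped slot goes through it. It starts in the stand's groove, bottom edge 10 mm above the table, upright but for a slight forward lean (top to -x, about 3 degrees)
- plate_blue_grip (a point): centre of the blue plate's grip block, at (-17, 0, 80) mm in the plate's frame, same axes. Block 30 mm wide in y, x -30 to -4, z 57.5 to 102.5
- plate_blue_mouth (a point): middle of the slot's open end in the -y edge, at (0, -28, 123) mm in the plate's frame. From here a level run 16 mm high (z 115 to 131) goes in to y = +8; at its inner end a pocket 16 mm wide (y -8 to 8) rises to a roof at z 145. To hang: with the plate on the +y side of the pin, slide it to -y until the pin is at y = 0, then lower about 17 mm
- plate_blue_seat (a point): where the pin's axis lies when the blue plate is fully hung, pocket roof resting on the pin: (0, 0, 140) mm in the plate's frame, same axes
- pin_blue: fixed level pin with blue head and blue clamp block, axis 220 mm above the table. Origin: on the axis, middle of the free length; x along the pin, head at -x (robot's side), z up. Pin 10 mm diameter, free from x -12 to 12; head 20 mm diameter, x -18 to -12; block x 12 to 52, 36 wide, 44 high. Plate and pin axes are parallel when hung
- stand_blue: fixed wooden stand that holds the blue plate at the start, 70 (x) x 90 (y) x 40 mm high. Origin: centre of underside; axes along the plate's. Groove along y 11 mm wide, 60 long, 30 deep, floor at z 10: lift the plate straight up more than 30 mm to clear it
- riser: fixed wire shelf over the pins. Origin: on the table below the line of the pin middles, midway; axes parallel to the pins'. Shelf z 292 to 308 mm, x -38 to 125, y -174 to 174, so it overhangs the pins: the hand must lean back some 35 to 45 degrees to pass its front edge. Posts 18 mm thick at x 32 and 115, y +-170; rail 20 mm square at x 32, z 220
- can_red: red drinks can, 66 mm diameter, 115 mm tall, standing loose; origin: centre of underside. Not to be disturbed
- can_green: green drinks can, 66 mm diameter, 115 mm tall, standing loose; origin: centre of underside. Not to be disturbed
- jar: amber jar, 70 mm diameter, 90 mm tall, standing loose; origin: centre of underside. Not to be disturbed
- wine_dark: dark green wine bottle, 76 mm diameter, 300 mm tall, standing loose; origin: centre of underside. Not to be disturbed
- wine_white: amber wine bottle, 76 mm diameter, 300 mm tall, standing loose; origin: centre of underside. Not to be disturbed
Things that resemble listed ones, but are neither listed nor needed, are in the scene too. Leave any red look-alike of the plate_orange alone.

How it is judged:
By the outcome, as a careful person would: the job done as asked, in the order asked, and still so for the second after the job is handed in, with the robot touching nothing.
It also fails if it takes over 72 s, if anything falls off the work surface, if the arm or the gripper's body presses on something with over 40 N, if the wrist force passes 120 N, or if a joint passes its speed limit or range.

ROBOT

A 6-joint arm with a two-finger parallel gripper is mounted at the origin on the work surface. World frame = base frame: x ahead of the robot, y to its left, z up, the work surface at z = 0. Lengths are in mm, angles in rad, forces in N, time in s.
With the tool pointing down it reaches from about 350 to 875 mm from the base axis. Payload 4.2 kg.
Tool frame: the origin (TCP) lies between the finger pads; the fingertips stand 11 mm ahead of it and the grasp point (between the pads) lies 8 mm behind it; z points along the fingers, y is the direction in which the jaws open and shut (so a half turn about z gives the same grasp; the last joint's range is limited). The gripper opens to 85 mm and grips with 20 to 120 N. Pads are 22 mm wide; open, the fingers measure 114 mm over their backs; the gripper's body (76 mm by 85 mm) begins 54 mm behind the grasp point. The pads swing forward as they close: fully open they stand 13 mm farther back than shut.
Start: joints at [1.538, 0.385, 0.008, 0, -1.194, -0.259], TCP at [179.766, 598.568, 242.312] pointing down, gripper open.
Joint ranges: [-3.14, 3.14], [-1.21, 2.06], [-1.07, 1.41], [-3.16, 2.05], [-2.99, -0.16], [-3.1, 3.1]. Speed limits (rad/s): [2.79, 2.79, 3.14, 3.14, 3.14, 3.14].

INTERFACE

Orientations are given as a unit quaternion [x, y, z, w].
In Python, from bench import * gives the robot as it stands.
- The arm moves only by the tool servo_tool, never from a script. Its argument "rows" is a list of rows, each a list of 7 numbers: the opening, from 0 (shut) to 1 (fully open), then the shift along the tool's x, y, z in cm, then the turn, a rotation vector about the tool's x, y, z in degrees. A call has 1 to 12 rows; each row shifts and turns the commanded pose from where the row before left it, along the tool's axes as they then stand; what a row does not reach is not made up. A row lasts 1/10 s, in which the tool goes at most 50 mm and 8.59 degrees, less where a joint would pass 70% of its speed; a pose out of reach is approached as far as the arm can. A call is refused whole if a number of a shift passes 5 or a number of a turn 8.59, either way. A call with a gripper value outside its range is refused whole. The fingers move at their own pace and stop on an object; the grip force is fixed at half the most. Time passes only in rows, so rows that do not move let the fingers close. It gives the time, the measured TCP pose, the force and the opening at its end, in the units of the state.
- read_state(): the state, without advancing time (a new reading comes with each control period).
- get_image(name): name is "scene" or "top" or "wrist"; returns a dict with "image" (480x640x3 uint8, red, green, blue), "mtx" (3x3 intrinsics, pixels), "extrinsics" (4x4, takes a point from camera to world coordinates). Camera axes: x right, y up, looking along -z (the intrinsics and any distortion apply to the point x, -y, -z); pixel columns grow to the right and rows downward; lengths in mm; the calibration is good to about 2 mm. A picture is of the moment at which its call begins. There is no depth.
- job_done(): hands the job in, once; it reports no verdict.
The state is a dict: "clock": time; "joints": joint angles; "joint_vel": joint speeds; "joint_efforts": joint torques, N m; "position": TCP position; "ee_rot": TCP orientation; "contact_force": force on the tool from outside, world axes, zero at the start; "wrist_torque": the same for the moment, N m; "gripper_width": finger opening in mm.
Only numpy, scipy, OpenCV 4.12 (cv2) and the standard library are available. Lean on these libraries where they do the work, as an engineer would, in place of code of your own. Each camera call takes 0.05 s, during which the arm holds its last target. There are 200 camera calls.

## Working session

There is one attempt and no reset: what is moved stays moved. The work goes in short steps, Python scripts to look and compute and a tool call to move; the robot and the scene stay as the last step left them, time stands still between calls to the robot, and variables do not carry over. Pictures are saved under pics/ and viewed, about 8 in all and at most 12, crops included, and the job is handed in when it is done.

Besides the shell and the picture viewer there is one more tool, called after "Emit:" as name(argument=value, ...) on one line, values as JSON. servo_tool: Moves the arm, as the interface text tells. Its arguments: {"type":"object","properties":{"rows":{"type":"array","items":{"type":"array","items":{"type":"number"}}}},"required":["rows"]}

```bash
mkdir -p pics; ls
python3 - <<'E'
from bench import *
import cv2,numpy as np
s=read_state(); print({k:np.round(v,3) for k,v in s.items()})
for n in ("scene","top"):
    d=get_image(n); cv2.imwrite(f"pics/{n}0.png",d["image"][:,:,::-1]); np.savez(f"pics/{n}0.npz",**{k:d[k] for k in("mtx","extrinsics")})
    print(n,list(d),np.round(d["mtx"],1).tolist(),np.round(d["extrinsics"],3).tolist())
E
```

```text
pics
{'clock': np.float64(0.0), 'joints': array([ 1.538,  0.386,  0.007, -0.   , -1.194, -0.259]), 'joint_vel': array([-0.   ,  0.001, -0.001,  0.002, -0.   ,  0.   ]), 'joint_efforts': array([-1.0000e-03, -3.9229e+01,  1.8840e+01,  4.1860e+00, -5.0000e-03,
       -0.0000e+00]), 'position': array([179.637, 598.023, 241.206]), 'ee_rot': array([ 0.989, -0.145, -0.   ,  0.001]), 'contact_force': array([ 0.339,  0.471, -0.194]), 'wrist_torque': array([ 0.016, -0.007, -0.014]), 'gripper_width': np.float64(85.256)}
scene ['image', 'mtx', 'extrinsics'] [[461.7, 0.0, 319.9], [0.0, 461.7, 243.2], [0.0, 0.0, 1.0]] [[-0.998, 0.056, -0.038, 476.146], [-0.067, -0.725, 0.685, 660.298], [0.011, 0.686, 0.727, 854.311], [0.0, 0.0, 0.0, 1.0]]
top ['image', 'mtx', 'extrinsics'] [[549.5, 0.0, 318.9], [0.0, 549.5, 237.9], [0.0, 0.0, 1.0]] [[0.017, 0.992, -0.128, 357.435], [-1.0, 0.016, -0.01, 8.871], [-0.008, 0.129, 0.992, 1313.448], [0.0, 0.0, 0.0, 1.0]]
```

View pics/scene0.png

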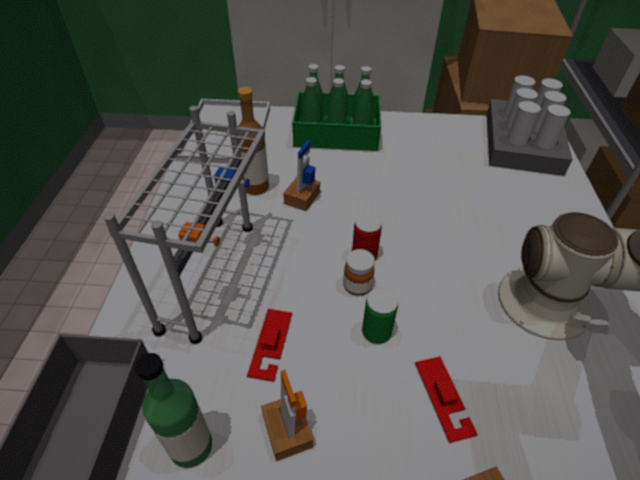

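View pics/top0.png

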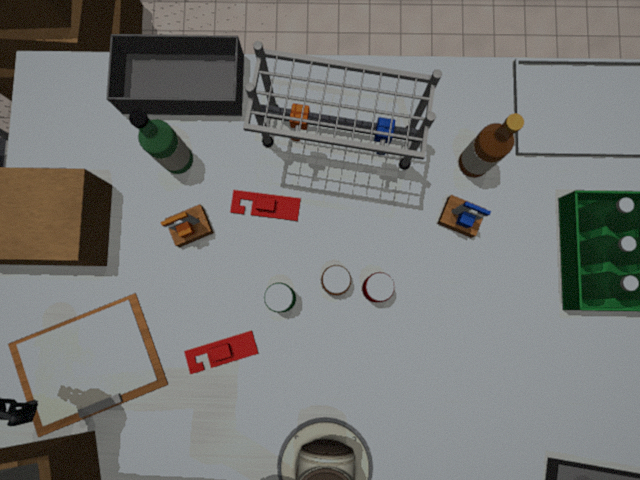

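The scene view shows the orange plate in its stand at about (290,410) and the blue one at (303,175). In the top view the plates are at (187,226) and (462,215), with the pins at (300,113) orange and (385,127) blue. The red plates lying flat are look-alikes. I'll enlarge the parts that matter.

```bash
cat > h.py <<'E'
from bench import *
import cv2,numpy as np
from scipy.spatial.transform import Rotation as R
def cam(f):
    d=np.load(f) if isinstance(f,str) else f
    return d["mtx"],d["extrinsics"]
def ray(c,uv):
    K,E=c; p=np.linalg.inv(K)@[*uv,1]; return E[:3,3],E[:3,:3]@(p*[1,-1,-1])
def onz(c,uv,z):
    o,d=ray(c,uv); return o+d*(z-o[2])/d[2]
def proj(c,P):
    K,E=c; q=(np.atleast_2d(P)-E[:3,3])@E[:3,:3]*[1,-1,-1]; q=q@K.T; return q[:,:2]/q[:,2:]
def tri(obs):
    A=np.zeros((3,3));b=np.zeros(3)
    for c,uv in obs:
        o,d=ray(c,uv); d=d/np.linalg.norm(d); M=np.eye(3)-np.outer(d,d); A+=M;b+=M@o
    return np.linalg.solve(A,b)
def snap(n,name):
    d=get_image(n); cv2.imwrite(f"pics/{name}.png",d["image"][:,:,::-1]); np.savez(f"pics/{name}.npz",mtx=d["mtx"],extrinsics=d["extrinsics"]); return d
def crop(f,u,v,w,h,s):
    im=cv2.imread(f"pics/{f}.png")[v:v+h,u:u+w]; im=cv2.resize(im,None,fx=s,fy=s,interpolation=cv2.INTER_CUBIC)
    for i in range(0,w,10): cv2.line(im,(i*s,0),(i*s,4 if (u+i)%50 else 14),(255,255,255),1); (u+i)%50 or cv2.putText(im,str(u+i),(i*s,26),0,.4,(255,255,255),1)
    for i in range(0,h,10): cv2.line(im,(0,i*s),(4 if (v+i)%50 else 14,i*s),(255,255,255),1); (v+i)%50 or cv2.putText(im,str(v+i),(16,i*s+5),0,.4,(255,255,255),1)
    return im
E
python3 - <<'E'
from h import *
a=[crop("scene0",250,360,80,100,4),crop("scene0",270,130,60,80,5)[:400]]
t=[crop("top0",155,195,65,55,6)[:300,:390],crop("top0",430,185,65,55,6)[:300,:390]]
p=[crop("top0",240,80,200,90,4)[:360]]
def pad(l,H): 
    return np.hstack([np.pad(i,((0,H-i.shape[0]),(0,4),(0,0))) for i in l])
A=pad(a,400); 
cv2.imwrite("pics/m1.png",A)
B=pad(t,330);P=pad(p,360)[:260]
W=max(B.shape[1],P.shape[1]); W=800
f=lambda x:np.pad(x[:,:W],((0,0),(0,max(0,W-x.shape[1])),(0,0)))
cv2.imwrite("pics/m2.png",np.vstack([f(B),f(P)]))
E
```

```text
(no output)
```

View pics/m1.png

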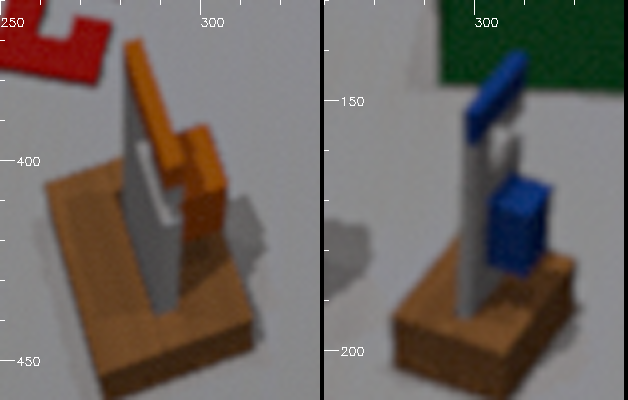

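View pics/m2.png

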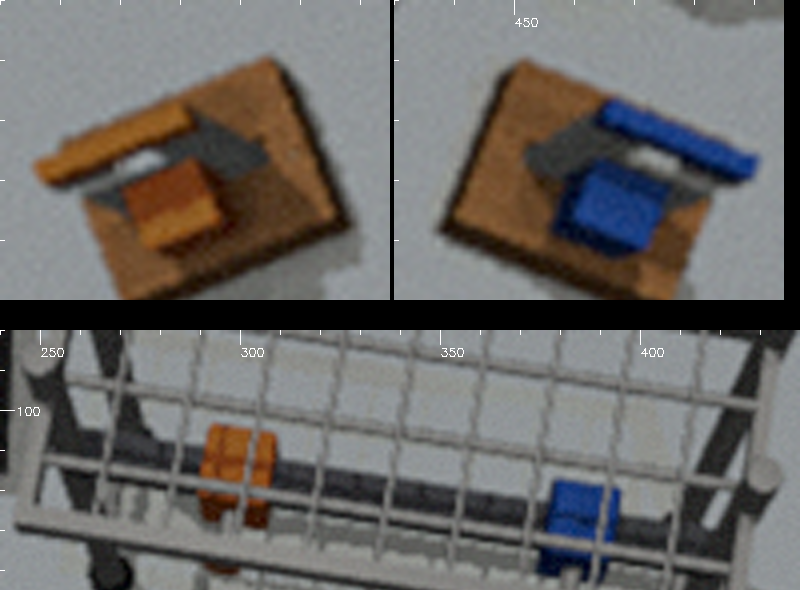

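The crops show both plates' top strips and grip blocks clearly, and only the clamp blocks of the pins through the shelf wires. I'll fit poses from these pixels.

Run:
```python
from h import *
from scipy.optimize import least_squares
T=cam("pics/top0.npz");S=cam("pics/scene0.npz")
ct=lambda x,y,o:(o[0]+x/o[2],o[1]+y/o[2])
def plate(p,P):  # p x,y,yaw ; lean 3deg
    r=R.from_euler('z',p[2])*R.from_euler('y',-3,degrees=True)
    return r.apply(P)+[p[0],p[1],10]
def fit(tp,sp,P4,Pe,p0):
    f=lambda p:np.r_[(proj(T,plate(p,P4))-tp).ravel(),(proj(S,plate(p,Pe))-sp).ravel()]
    r=least_squares(f,p0); print(np.round(r.x,3),np.degrees(r.x[2]),np.round(r.fun,1)); return r.x
o=(155,195,6)
tp=np.array([ct(*q,o) for q in[(36,158),(182,98),(197,125),(48,187)]])
sp=np.array([(283.5,370.5),(294.5,403.8)])
P4=np.array([[4,28,165],[4,-28,165],[-4,-28,165],[-4,28,165.]]);Pe=np.array([[0,-28,165],[0,28,165.]])
print([np.round(onz(T,t,175),1).tolist() for t in tp])
fit(tp,sp,P4,Pe,[480,250,.3])
o=(430,185,6)
tp=np.array([ct(*q,o) for q in[(210,100),(364,155),(356,180),(203,125)]])
sp=np.array([(308.6,142),(300.4,155)])
print([np.round(onz(T,t,175),1).tolist() for t in tp])
fit(tp,sp,P4,Pe,[480,-250,-.3])
for nm,q,z in[("shelfFL",(243.75,127.5),300),("shelfFR",(423.75,142.5),300),("oblk",(292,103.75),242),("oblk",(309,105.5),242),("bblk",(379,116.8),242),("bblk",(394.5,118.5),242),("footL",(267,142),0),("footR",(404,163),0),
 ("canR",(379,287),115),("canG",(280,297),115),("jar",(336,280),90)]: print(nm,np.round(onz(T,q,z),0))
for nm,a,b in[("headO",217,240),("headB",246,183)]: print(nm,np.round(onz(S,(a,b),220)))
for nm,q,z in[("winegreen",(180,447),50),("winewhite",(256,190),0)]: print(nm,np.round(onz(S,q,z),0))
```

```text
[[534.8, 353.2, 175.0], [556.9, 303.0, 175.0], [547.3, 297.3, 175.0], [524.6, 348.5, 175.0]]
[5.48214e+02 3.31869e+02 4.13000e-01] 23.669580710855936 [-1.2  0.9 -0.7  0.8 -1.8 -0.3 -1.8 -0.4 -0.1 -1.3 -0.6 -3. ]
[[586.5, -285.2, 175.0], [567.7, -338.5, 175.0], [558.8, -335.5, 175.0], [577.5, -282.6, 175.0]]
[ 5.80674e+02 -3.12384e+02 -3.23000e-01] -18.502526412245967 [-0.4  0.6 -0.5  0.1 -0.4 -0.4 -0.4  0.   0.3 -1.2 -0.4 -2.2]
shelfFL [699. 167. 300.]
shelfFR [ 674. -177.  300.]
oblk [770.  79. 242.]
oblk [767.  45. 242.]
bblk [745. -97. 242.]
bblk [ 742. -129.  242.]
footL [764. 155.   0.]
footR [ 716. -183.    0.]
canR [ 407. -111.  115.]
canG [382. 104. 115.]
jar [422. -18.  90.]
headO [704.  70. 220.]
headB [ 679. -102.  220.]
winegreen [722. 392.  50.]
winewhite [ 716. -338.    0.]
```

```bash
cat >> h.py <<'E'
def pose(): s=read_state(); return R.from_quat(s["ee_rot"]),np.array(s["position"])
def tgt(xy,yaw,lean,tcp,pl=0,zb=0):
    """tool pose for plate at xy, bottom zb, yaw & plate lean pl (deg); tcp in plate frame; lean = tool lean in plate frame"""
    Rp=R.from_euler('z',yaw,degrees=True)*R.from_euler('y',-pl,degrees=True)
    s,c=np.sin(np.radians(lean)),np.cos(np.radians(lean))
    return Rp*R.from_matrix(np.array([[c,0,s],[0,-1,0],[s,0,-c]])), Rp.apply(tcp)+[xy[0],xy[1],zb]
def rows(cur,t,n=None):
    """n equal rows from cur to t: cm, deg in tool axes"""
    Rr=cur[0].inv()*t[0]; d=cur[0].inv().apply(t[1]-cur[1]); w=Rr.as_rotvec()
    n=n or int(max(np.ceil(np.linalg.norm(d)/30),np.ceil(np.degrees(np.linalg.norm(w))/4.5),1))
    M=sum(R.from_rotvec(w*k/n).as_matrix() for k in range(n)); s=np.linalg.solve(M,d)/10
    r=np.r_[s,np.degrees(w)/n]; print(n,"rows",np.round(r,2).tolist(),"total cm",np.round(d/10,2).tolist()); return np.round(r,2),n
E
python3 - <<'E'
from h import *
a=np.radians(42);tz=np.array([np.sin(a),0,-np.cos(a)])
tcp=np.array([-21.6,0,74.1])
t=tgt((547,329),23,42,tcp-100*tz,3,10); print(t[1]); rows(pose(),t)
E
```

```text
[458.48501692 291.42761882 153.57866999]
15 rows [1.57, 2.19, 1.14, 1.05, 2.88, -2.51] total cm [35.53, 21.33, 8.82]
```

Emit:
servo_tool(rows=[[1, 1.57, 2.19, 1.14, 1.05, 2.88, -2.51], [1, 1.57, 2.19, 1.14, 1.05, 2.88, -2.51], [1, 1.57, 2.19, 1.14, 1.05, 2.88, -2.51], [1, 1.57, 2.19, 1.14, 1.05, 2.88, -2.51], [1, 1.57, 2.19, 1.14, 1.05, 2.88, -2.51], [1, 1.57, 2.19, 1.14, 1.05, 2.88, -2.51], [1, 1.57, 2.19, 1.14, 1.05, 2.88, -2.51], [1, 1.57, 2.19, 1.14, 1.05, 2.88, -2.51]])

```text
clock: 0.9
position: [293.8, 410.6, 167.7]
ee_rot: [0.977, 0.033, 0.207, -0.043]
contact_force: [2.2, 0.1, 1.3]
gripper_width: 85.3
```

Emit:
servo_tool(rows=[[1, 1.57, 2.19, 1.14, 1.05, 2.88, -2.51], [1, 1.57, 2.19, 1.14, 1.05, 2.88, -2.51], [1, 1.57, 2.19, 1.14, 1.05, 2.88, -2.51], [1, 1.57, 2.19, 1.14, 1.05, 2.88, -2.51], [1, 1.57, 2.19, 1.14, 1.05, 2.88, -2.51], [1, 1.57, 2.19, 1.14, 1.05, 2.88, -2.51], [1, 1.57, 2.19, 1.14, 1.05, 2.88, -2.51], [1, 0, 0, 0, 0, 0, 0], [1, 0, 0, 0, 0, 0, 0]])

```text
clock: 1.8
position: [412.8, 344.4, 199.4]
ee_rot: [0.934, 0.132, 0.327, -0.049]
contact_force: [-0.4, -0.2, -1.9]
gripper_width: 85.2
```

Run:
```python
from h import *
d=snap("wrist","w1"); s=read_state(); print({k:np.round(v,3).tolist() for k,v in s.items() if k in("clock","joints","position","ee_rot","contact_force")})
print(np.round(d["mtx"],1).tolist()); r,p=pose(); E=d["extrinsics"]
print("cam in tool",np.round(r.inv().apply(E[:3,3]-p),1).tolist(), np.round(r.inv().as_matrix()@E[:3,:3],3).tolist())
```

```text
{'clock': 1.85, 'joints': [0.687, 0.079, -0.988, 2.053, -0.276, -0.824], 'position': [412.234, 344.642, 198.945], 'ee_rot': [0.934, 0.132, 0.327, -0.049], 'contact_force': [-0.759, 0.487, -0.786]}
[[370.0, 0.0, 317.1], [0.0, 370.0, 245.0], [0.0, 0.0, 1.0]]
cam in tool [73.0, 0.3, -132.7] [[-0.001, 0.958, 0.285], [1.0, 0.001, 0.0], [-0.0, 0.285, -0.958]]
```

View pics/w1.png

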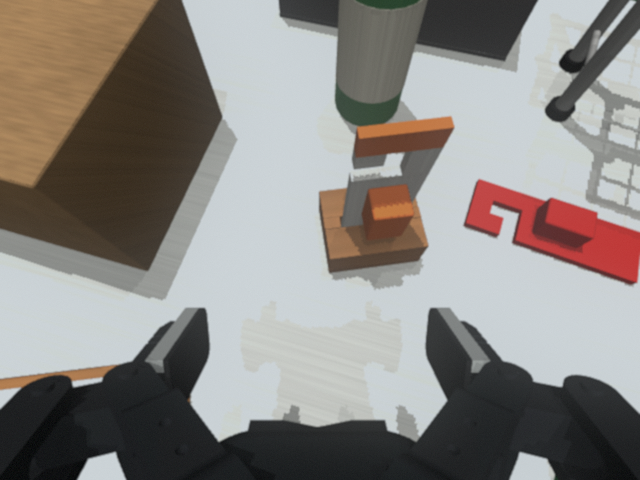

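The wrist view shows the upright orange plate with its strip at (405,135), its grip block at (390,212) and the stand at (372,235). The red look-alike lies flat at (560,225). Joint 4 stopped at its limit (2.05), with the forearm too steep for this lean. I'll collect two more joint and pose samples to fit the kinematics, so I can plan around that limit.

Emit:
servo_tool(rows=[[1, 0, 0, 0, 0, -5, 0], [1, 0, 0, 0, 0, -5, 0], [1, 0, 0, 0, 0, -5, 0], [1, 0, 0, 0, 0, -5, 0], [1, 0, 0, 0, 0, 0, 0]])

```text
clock: 2.35
position: [431.6, 350.4, 215.1]
ee_rot: [0.952, 0.129, 0.274, -0.037]
contact_force: [0.1, 1.5, 1.0]
gripper_width: 85.3
```

```bash
python3 -c "
from h import *
s=read_state();print([np.array(s[k]).tolist() for k in('joints','position','ee_rot')])"
```

```text
[[0.9765685740844829, 0.09994597305778422, -0.8696475893289553, 1.1695140095500625, -0.3843734253217879, -0.1979039640773631], [431.55181441922065, 350.4245333490964, 215.11957122979388], [0.9523959028299702, 0.12886845167444297, 0.27379259886439666, -0.03704833657261033]]
```

Emit:
servo_tool(rows=[[1, 3, 0, 0, 0, 0, 0], [1, 3, 1, 0, 0, 0, 0], [1, 2, 1, 0, 0, 0, 0], [1, 0, 0, 0, 0, 0, 0]])

```text
clock: 2.75
position: [504.7, 347.6, 259.0]
ee_rot: [0.952, 0.128, 0.276, -0.036]
contact_force: [-0.8, 0.9, -0.1]
gripper_width: 85.6
```

```bash
python3 -c "
from h import *
s=read_state();print([np.array(s[k]).tolist() for k in('joints','position','ee_rot')])"
```

```text
[[0.9356085643098944, 0.1401803896012985, -0.6603895842570641, 0.8565704279797872, -0.4557183953435859, 0.18004085476525095], [504.6746725925798, 347.5781298990019, 258.9561343050106], [0.9519309413087039, 0.12823781449699098, 0.2758283031721883, -0.036073440109193965]]
```

```bash
cat > kin.py <<'E'
from h import *
from scipy.optimize import least_squares
SG=(1,1)  # sign j4, j6
def fk(q,p):
    a0,h,L1,L2,a3,dt,ay=p
    ry=lambda a:R.from_rotvec([0,a,0]); rx=lambda a:R.from_rotvec([a,0,0])
    A=R.from_rotvec([0,0,q[0]]); B=A*ry(q[1]); C=B*ry(-q[2]); D=C*rx(SG[0]*q[3])*ry(-q[4]); F=D*rx(SG[1]*q[5])
    pos=A.apply([a0,ay,h])+B.apply([0,0,L1])+C.apply([L2,0,a3])+F.apply([dt,0,0])
    # tool z = local x ; tool frame
    return F*TF,pos
TF=R.identity()
LIM=np.array([[-3.14,3.14],[-1.21,2.06],[-1.07,1.41],[-3.16,2.05],[-2.99,-.16],[-3.1,3.1]])
E
cat > data.py <<'E'
D=[([1.538,.385,.008,0,-1.194,-.259],[179.766,598.568,242.312],[.989,-.145,0,0.001]),
([0.687,0.079,-0.988,2.053,-0.276,-0.824],[412.234,344.642,198.945],[0.934,0.132,0.327,-0.049]),
([0.97657,0.09995,-0.86965,1.16951,-0.38437,-0.19790],[431.552,350.4245,215.1196],[0.9523959,0.1288685,0.2737926,-0.0370483]),
([0.93561,0.14018,-0.66039,0.85657,-0.45572,0.18004],[504.675,347.578,258.956],[0.951931,0.128238,0.275828,-0.0360734])]
E
python3 - <<'E'
import kin; from kin import *; from data import D
for s4 in(1,-1):
  for s6 in(1,-1):
    kin.SG=(s4,s6); kin.TF=R.identity()
    rel=[fk(q,[0]*7)[0].inv()*R.from_quat(e) for q,x,e in D]
    print(s4,s6,[np.degrees((rel[0].inv()*r).magnitude()).round(2) for r in rel], rel[0].as_matrix().round(2).tolist())
    p0=[0,400,350,350,0,200,0]
    f=lambda p:np.concatenate([(fk(q,p)[1]-x) for q,x,e in D])
    r=least_squares(f,p0); print(r.x.round(1),r.fun.round(1))
E
```

```text
1 1 [np.float64(0.0), np.float64(172.56), np.float64(140.49), np.float64(144.51)] [[-0.0, -0.0, 1.0], [-0.87, 0.49, 0.0], [-0.49, -0.87, -0.0]]
[ 387.5 -188.9  381.6   39.1  116.3    6.5 -130.6] [ -29.2    6.9    9.6   88.7 -100.6    9.3  -19.4   30.3    3.7  -72.4
   22.4  -22.6]
1 -1 [np.float64(0.0), np.float64(124.75), np.float64(133.98), np.float64(98.11)] [[-0.0, -0.0, 1.0], [-1.0, -0.0, -0.0], [0.0, -1.0, -0.0]]
[ 387.5 -188.9  381.6   39.1  116.3    6.5 -130.6] [ -29.2    6.9    9.6   88.7 -100.6    9.3  -19.4   30.3    3.7  -72.4
   22.4  -22.6]
-1 1 [np.float64(0.0), np.float64(64.78), np.float64(6.97), np.float64(50.27)] [[-0.0, -0.0, 1.0], [-0.87, 0.49, 0.0], [-0.49, -0.87, -0.0]]
[ 336.7 -190.7  446.5   65.4  121.    60.  -115.3] [ -44.5    7.1    9.2   90.7 -100.     9.7  -15.2   22.7    2.1  -65.5
   20.2  -21. ]
-1 -1 [np.float64(0.0), np.float64(0.1), np.float64(0.11), np.float64(0.11)] [[-0.0, -0.0, 1.0], [-1.0, -0.0, -0.0], [0.0, -1.0, -0.0]]
[ 336.7 -190.7  446.5   65.4  121.    60.  -115.3] [ -44.5    7.1    9.2   90.7 -100.     9.7  -15.2   22.7    2.1  -65.5
   20.2  -21. ]
```

```bash
python3 - <<'E'
s=open('kin.py').read()
s=s.replace("SG=(1,1)","SG=(-1,-1)").replace("dt,ay=p","dt,a5,b1=p").replace("[a0,ay,h]","[a0,0,h]").replace("B.apply([0,0,L1])","B.apply([b1,0,L1])").replace("F.apply([dt,0,0])","D.apply([dt,0,a5])").replace("TF=R.identity()","TF=R.from_matrix([[0,0,1],[-1,0,0],[0,-1,0]])")
open('kin.py','w').write(s)
E
python3 - <<'E'
from kin import *; from data import D
f=lambda p:np.r_[np.concatenate([(fk(q,list(p)+[0])[1]-x) for q,x,e in D])]
for p0 in([0,360,360,390,0,250,80],[50,300,300,350,0,250,-80]):
    r=least_squares(f,p0); print(r.x.round(1),r.fun.round(1), r.cost)
E
```

```text
[-278.6 -380.7 1229.3  220.6  264.   692.7  111.6] [-160.2   -2.1  -12.2   39.8  -67.1  -12.   -19.5    2.4   -3.8  -19.9
   49.5   28. ] 18039.847079619583
[-278.6 -380.7 1229.3  220.6  264.   692.7  111.6] [-160.2   -2.1  -12.2   39.8  -67.1  -12.   -19.5    2.4   -3.8  -19.9
   49.5   28. ] 18039.847079619587
```

```bash
python3 - <<'E'
s=open('kin.py').read()
i=s.index("def fk");j=s.index("TF=")
s=s[:i]+'''def fk(q,p):
    ry=lambda a:R.from_rotvec([0,a,0]); rx=lambda a:R.from_rotvec([a,0,0])
    A=R.from_rotvec([0,0,q[0]]); B=A*ry(q[1]); C=B*ry(-q[2]); D4=C*rx(-q[3]); D=D4*ry(-q[4]); F=D*rx(-q[5])
    p=np.asarray(p).reshape(5,3)
    pos=A.apply(p[0])+B.apply(p[1])+C.apply(p[2])+D.apply(p[3])+F.apply(p[4])
    return F*TF,pos
'''+s[j:]
open('kin.py','w').write(s)
E
python3 - <<'E'
from kin import *; from data import D
p0=np.array([0,0,300, 0,0,350, 350,0,0, 0,0,0, 250,0,0.])
for lam in(.003,.03):
    f=lambda p:np.r_[np.concatenate([(fk(q,p)[1]-x) for q,x,e in D]),lam*(p-p0)]
    r=least_squares(f,p0); print(r.x.reshape(5,3).round(0).tolist(),r.fun[:12].round(1))
E
```

```text
[[-56.0, -0.0, 204.0], [50.0, -0.0, 539.0], [444.0, -0.0, 1.0], [15.0, -162.0, -4.0], [265.0, 4.0, 2.0]] [-0.  -0.   0.  -0.  -0.  -0.   0.1 -0.   0.1 -0.   0.  -0.1]
[[-3.0, -4.0, 289.0], [27.0, -4.0, 474.0], [426.0, -4.0, -21.0], [25.0, -161.0, 2.0], [275.0, 18.0, 10.0]] [-0.1 -0.4  0.5 -0.8 -0.8  0.8  0.5  1.4  0.7  0.3 -0.1 -2. ]
```

```bash
cat >> kin.py <<'E'
def exp(v): h,L1,L2,a3,b,dt=v; return [0,0,h, 0,0,L1, L2,0,a3, 0,b,0, dt,0,0]
def J(q,p,e=1e-5):
    r0,x0=fk(q,p); M=np.zeros((6,6))
    for i in range(6):
        d=np.array(q,float); d[i]+=e; r,x=fk(d,p); M[:3,i]=(x-x0)/e/300; M[3:,i]=(r*r0.inv()).as_rotvec()/e
    return M
def ik(t,p,q0):
    q=np.array(q0,float)
    for k in range(60):
        r,x=fk(q,p); e=np.r_[(t[1]-x)/300,(t[0]*r.inv()).as_rotvec()]
        if np.linalg.norm(e)<1e-5: break
        m=J(q,p); dq=m.T@np.linalg.solve(m@m.T+1e-6*np.eye(6),e); q+=dq*min(1,.3/np.abs(dq).max())
    return q,np.linalg.norm(e)
E
python3 - <<'E'
from kin import *; from data import D
p0=[300,400,430,0,-160,280]
f=lambda v:np.concatenate([(fk(q,exp(v))[1]-x) for q,x,e in D])
r=least_squares(f,p0); print(r.x.round(1).tolist(),r.fun.round(1)); V=r.x; P=exp(V)
open('kin.py','a').write(f"P=exp({V.round(2).tolist()})\n")
# survey IK for key poses over lean, both half turns, many seeds
rng=np.random.default_rng(0)
Y=np.array([1,1,1])
def poses(L):
    a=np.radians(L);g=np.array([-27,0,80])+8*np.array([np.sin(a),0,-np.cos(a)])
    pp=-8.1
    c=np.cos(np.radians(pp));s=np.sin(np.radians(pp))
    return dict(og=tgt((547,329),23,L,g,3,10),bg=tgt((580.5,-312),-18.5,L,g,3,10),
      oh=tgt((716.6,66),pp,L,g,0,80),oi=tgt((716.6+s*50,66-c*50),pp,L,g,0,97),bh=tgt((691.6,-109),pp,L,g,0,80),bi=tgt((691.6-s*50,-109+c*50),pp,L,g,0,97))
for L in(35,40,45):
  for n,t in poses(L).items():
    for fl in(0,1):
      tt=(t[0]*R.from_euler('z',180*fl,degrees=True),t[1]); sols=[]
      for k in range(25):
        q,e=ik(tt,P,rng.uniform([-1.5,-.5,-1,-3,-1.5,-3],[1.5,1,.5,2,-.2,3]))
        q[[0,3,5]]=(q[[0,3,5]]+np.pi)%(2*np.pi)-np.pi
        if e<1e-4 and (q>LIM[:,0]).all() and (q<LIM[:,1]).all() and not any(np.abs(q-u).max()<.05 for u in sols): sols.append(q)
      for u in sols: print(L,n,fl,u.round(2))
E
```

```text
[160.7, 564.6, 421.7, 0.1, -160.0, 286.6] [-0.1 -0.  -0.1 -0.1 -0.1 -0.2  0.1  0.1  0.1  0.1 -0.   0.1]
45 og 0 [ 0.24  0.42 -0.69 -2.82 -0.39 -1.76]
45 og 1 [ 0.24  0.42 -0.69 -2.82 -0.39  1.38]
45 bg 0 [-0.58  0.41 -0.34 -1.55 -0.19 -2.99]
45 bg 1 [-0.58  0.41 -0.34 -1.55 -0.19  0.16]
```

```bash
cat >> kin.py <<'E'
def ikb(t,q0,m=.03):
    f=lambda q:(lambda r,x:np.r_[(x-t[1])/300,(t[0].inv()*r).as_rotvec()])(*fk(q,P))
    s=least_squares(f,np.clip(q0,LIM[:,0]+m+.01,LIM[:,1]-m-.01),bounds=(LIM[:,0]+m,LIM[:,1]-m),max_nfev=60); return s.x,np.linalg.norm(s.fun)
def poses(L,gx=-27):
    a=np.radians(L);g=np.array([gx,0,80])+8*np.array([np.sin(a),0,-np.cos(a)])
    pp=-8.1;c=np.cos(np.radians(pp));s=np.sin(np.radians(pp))
    return dict(og=tgt((547,329),23,L,g,3,10),ou=tgt((547,329),23,L,g,0,60),oi=tgt((716.6+s*50,66-c*50),pp,L,g,0,97),oh=tgt((716.6,66),pp,L,g,0,80),
     bg=tgt((580.5,-312),-18.5,L,g,3,10),bu=tgt((580.5,-312),-18.5,L,g,0,60),bi=tgt((691.6-s*50,-109+c*50),pp,L,g,0,97),bh=tgt((691.6,-109),pp,L,g,0,80))
E
cat > surv.py <<'E'
from kin import *
rng=np.random.default_rng(1)
for L in(36,40,44):
  for n,t in poses(L).items():
    for fl in(0,1):
      tt=(t[0]*R.from_euler('z',180*fl,degrees=True),t[1]); sols=[]
      for k in range(30):
        q,e=ikb(tt,rng.uniform([-1.2,-.3,-1,-3.1,-1.5,-3],[1.2,1.2,.8,2,-.17,3]))
        if e<1e-3 and not any(np.abs(q-u).max()<.05 for u in sols): sols.append(q)
      for u in sols: print(L,n,fl,u.round(2).tolist())
E
time timeout 560 python3 surv.py
```

```text
44 og 0 [0.24, 0.42, -0.67, -2.8, -0.35, -1.79]
44 og 1 [0.24, 0.42, -0.67, -2.8, -0.35, 1.35]
real	1m6.003s
user	1m6.210s
sys	0m0.133s
```

```bash
sed -i 's/for L in(36,40,44)/for L in(30,34,46,49,52,56)/; s/range(30)/range(12)/; s/rng.uniform(.*))$/rng.uniform([-.7,.2,-.9,(-3.1 if k%2 else -1),-.8,-3],[.7,.8,-.2,(-2 if k%2 else 1),-.2,3]))/; s/for fl in(0,1)/for fl in(0,)/' surv.py; timeout 560 python3 surv.py
```

```text
46 og 0 [0.24, 0.43, -0.7, -2.84, -0.43, -1.74]
46 bg 0 [-0.63, 0.41, -0.35, -1.67, -0.23, -2.84]
49 og 0 [0.23, 0.45, -0.75, -2.87, -0.55, -1.69]
49 bg 0 [-0.74, 0.43, -0.4, -1.94, -0.35, -2.49]
52 og 0 [0.22, 0.48, -0.79, -2.9, -0.66, -1.66]
52 ou 0 [0.24, 0.33, -0.65, -2.76, -0.33, -1.84]
52 bg 0 [-0.81, 0.46, -0.46, -2.11, -0.46, -2.26]
56 og 0 [0.21, 0.52, -0.83, -2.92, -0.81, -1.63]
56 ou 0 [0.23, 0.35, -0.72, -2.84, -0.5, -1.74]
56 oi 0 [-0.23, 0.36, -0.55, -2.9, -0.32, -1.75]
56 bg 0 [-0.87, 0.5, -0.53, -2.25, -0.61, -2.06]
56 bu 0 [-0.71, 0.35, -0.38, -1.86, -0.34, -2.6]
```

```bash
cat >> kin.py <<'E'
h_,L1_,L2_,b_,dt_=P[2],P[5],P[6],P[10],P[12]
w2=lambda a:(a+np.pi)%(2*np.pi)-np.pi
def arm(C,back=0):
    j1=np.arctan2(C[1],C[0])+back*np.pi; r=np.hypot(C[0],C[1])*(-1 if back else 1); z=C[2]-h_; d=np.hypot(r,z)
    if d>L1_+L2_ or d<abs(L1_-L2_): return None
    g=np.arccos((L1_**2+L2_**2-d*d)/(2*L1_*L2_)); j3=g-np.pi/2
    al=np.arctan2(L2_*np.sin(g),L1_-L2_*np.cos(g)); j2=np.pi/2-(np.arctan2(z,r)+al)
    a=j2-j3; return j1,j2,j3,np.array([np.cos(a)*np.cos(j1),np.cos(a)*np.sin(j1),-np.sin(a)])*1.
def allik(t,margin=0.0,N=720):
    M=t[0].as_matrix(); X,Y,Z=M.T; W=t[1]-dt_*Z; out=[]
    for back in(0,1):
        def g(ph):
            u=np.cos(ph)*X+np.sin(ph)*Y; a=arm(W-b_*u,back); return (np.nan,a,u) if a is None else (a[3]@u,a,u)
        ph=np.linspace(0,2*np.pi,N+1); v=[g(x)[0] for x in ph]
        for i in range(N):
            if v[i]*v[i+1]<=0:
                lo,hi=ph[i],ph[i+1]
                for _ in range(40):
                    m=(lo+hi)/2
                    if g(m)[0]*v[i]>0: lo=m
                    else: hi=m
                _,(j1,j2,j3,f),u=g(lo)
                C3=(R.from_rotvec([0,0,j1])*R.from_rotvec([0,j2-j3,0])).inv()
                ul=C3.apply(u); j4=-np.arctan2(ul[2],ul[1])
                zl=(C3*t[0]).apply([0,0,1]); zl=R.from_rotvec([j4,0,0]).apply(zl); j5=np.arctan2(zl[2],zl[0])
                F=R.from_rotvec([0,0,j1])*R.from_rotvec([0,j2-j3,0])*R.from_rotvec([-j4,0,0])*R.from_rotvec([0,-j5,0])
                rv=(F.inv()*t[0]*TF.inv()).as_rotvec(); j6=-rv[0]
                q=np.array([w2(j1),j2,j3,w2(j4),j5,w2(j6)])
                q[3]=q[3]-2*np.pi if q[3]>2.05 and q[3]-2*np.pi>-3.16 else q[3]
                if (q>=LIM[:,0]+margin).all() and (q<=LIM[:,1]-margin).all(): out.append(q)
    return out
E
python3 - <<'E'
from kin import *; from data import D
q=D[3][0]; print(np.array(q).round(3),[u.round(3).tolist() for u in allik(fk(q,P))])
for L in range(20,64,4):
  for n,t in poses(L).items():
    if n in("ou","bu"): continue
    for u in allik(t,N=360): print(L,n,u.round(2).tolist())
E
```

```text
[ 0.936  0.14  -0.66   0.857 -0.456  0.18 ] [[0.936, 0.14, -0.66, 0.856, -0.456, 0.18]]
20 oi [0.32, 0.4, -0.31, 0.29, -0.56, 0.89]
20 oh [0.39, 0.44, -0.32, 0.35, -0.53, 0.76]
20 bg [-0.23, 0.43, -0.53, 0.17, -0.21, 1.32]
20 bi [0.2, 0.39, -0.31, 0.22, -0.55, 1.06]
20 bh [0.12, 0.4, -0.32, 0.18, -0.51, 1.17]
24 oi [0.32, 0.38, -0.42, 0.45, -0.43, 0.74]
24 oh [0.38, 0.42, -0.44, 0.54, -0.4, 0.58]
24 bi [0.2, 0.37, -0.41, 0.34, -0.42, 0.94]
24 bh [0.12, 0.38, -0.41, 0.28, -0.38, 1.07]
28 oi [0.28, 0.36, -0.56, 0.77, -0.28, 0.45]
28 oh [0.32, 0.39, -0.59, 0.97, -0.25, 0.21]
28 bi [0.18, 0.34, -0.54, 0.6, -0.26, 0.7]
28 bh [0.09, 0.36, -0.55, 0.55, -0.21, 0.83]
44 og [0.24, 0.42, -0.67, -2.8, -0.35, -1.79]
48 og [0.23, 0.44, -0.73, -2.86, -0.51, -1.71]
48 bg [-0.7, 0.43, -0.38, -1.86, -0.31, -2.59]
52 og [0.22, 0.48, -0.79, -2.9, -0.66, -1.66]
52 bg [-0.81, 0.46, -0.46, -2.11, -0.46, -2.26]
56 og [0.21, 0.52, -0.83, -2.92, -0.81, -1.63]
56 oi [-0.23, 0.36, -0.55, -2.9, -0.32, -1.75]
56 bg [-0.87, 0.5, -0.53, -2.25, -0.61, -2.06]
60 og [0.2, 0.57, -0.86, -2.93, -0.96, -1.6]
60 oi [-0.24, 0.38, -0.6, -2.96, -0.47, -1.69]
60 bg [-0.91, 0.54, -0.58, -2.34, -0.75, -1.93]
60 bi [-0.37, 0.36, -0.49, -2.57, -0.37, -1.99]
60 bh [-0.44, 0.38, -0.45, -2.39, -0.38, -2.13]
```

Run:
```python
import kin; from kin import *
LIM[3,0]=-3.9
for L in(58,62,66,70,75):
  for n,t in poses(L,-28).items():
    for u in allik(t,N=360): print(L,n,u.round(2).tolist())
```

```text
58 og [0.21, 0.54, -0.85, -2.92, -0.89, -1.62]
58 ou [0.22, 0.37, -0.75, -2.86, -0.58, -1.71]
58 oi [-0.24, 0.37, -0.58, -2.94, -0.4, -1.71]
58 bg [-0.89, 0.52, -0.56, -2.3, -0.68, -1.99]
58 bu [-0.77, 0.36, -0.42, -1.99, -0.41, -2.44]
58 bi [-0.34, 0.34, -0.44, -2.46, -0.27, -2.13]
58 bh [-0.4, 0.37, -0.39, -2.26, -0.29, -2.29]
62 og [0.2, 0.59, -0.88, -2.93, -1.04, -1.59]
62 ou [0.21, 0.41, -0.8, -2.89, -0.73, -1.67]
62 oi [-0.24, 0.39, -0.63, -2.97, -0.54, -1.67]
62 bg [-0.92, 0.56, -0.6, -2.37, -0.82, -1.88]
62 bu [-0.84, 0.4, -0.49, -2.17, -0.56, -2.2]
62 bi [-0.38, 0.37, -0.53, -2.64, -0.45, -1.91]
62 bh [-0.46, 0.4, -0.49, -2.47, -0.47, -2.03]
66 og [0.2, 0.65, -0.91, -2.94, -1.19, -1.57]
66 ou [0.2, 0.45, -0.84, -2.91, -0.88, -1.64]
66 oi [-0.24, 0.42, -0.67, -2.99, -0.68, -1.65]
66 bg [-0.95, 0.61, -0.64, -2.41, -0.96, -1.8]
66 bu [-0.89, 0.44, -0.55, -2.28, -0.7, -2.05]
66 bi [-0.4, 0.4, -0.6, -2.72, -0.61, -1.82]
66 bh [-0.49, 0.43, -0.56, -2.57, -0.63, -1.9]
70 og [0.19, 0.71, -0.93, -2.94, -1.34, -1.56]
70 ou [0.2, 0.5, -0.88, -2.92, -1.03, -1.62]
70 oi [-0.25, 0.46, -0.71, -3.01, -0.82, -1.63]
70 bg [-0.97, 0.67, -0.67, -2.44, -1.09, -1.73]
70 bu [-0.93, 0.48, -0.6, -2.35, -0.84, -1.94]
70 bi [-0.41, 0.44, -0.65, -2.76, -0.76, -1.76]
70 bh [-0.51, 0.47, -0.61, -2.63, -0.77, -1.82]
75 og [0.19, 0.79, -0.94, -2.93, -1.52, -1.54]
75 ou [0.19, 0.57, -0.91, -2.93, -1.22, -1.59]
75 oi [-0.25, 0.5, -0.74, -3.02, -0.99, -1.61]
75 oh [-0.13, 0.56, -0.76, -3.16, -1.06, -1.57]
75 bg [-0.98, 0.74, -0.69, -2.46, -1.25, -1.66]
75 bu [-0.96, 0.54, -0.64, -2.4, -1.01, -1.83]
75 bi [-0.42, 0.49, -0.69, -2.8, -0.94, -1.7]
75 bh [-0.53, 0.52, -0.66, -2.68, -0.95, -1.75]
```

```bash
cat >> kin.py <<'E'
def qnow(): return np.array(read_state()["joints"])
def near(t,q):
    best=None
    for f in(0,1):
        for u in allik((t[0]*R.from_euler('z',180*f,degrees=True),t[1])):
            if best is None or np.abs(u-q).max()<np.abs(best-q).max(): best=u
    return best
def jrows(qs):
    """rows following list of joint vectors"""
    T=[fk(q,P) for q in qs]; out=[]
    for a,b in zip(T[:-1],T[1:]):
        out.append(np.round(np.r_[a[0].inv().apply(b[1]-a[1])/10,np.degrees((a[0].inv()*b[0]).as_rotvec())],2).tolist())
    return out
E
python3 - <<'E'
from kin import *
L=64;a=np.radians(L);tz=np.array([np.sin(a),0,-np.cos(a)]);g=np.array([-28,0,80])+8*tz
for yw in(-8.1,-5,-2):
    t=tgt((716.6,66),yw,L,g,0,80); print(yw,[u.round(2).tolist() for u in allik(t)])
t=tgt((547,329),23,L,g-110*tz,3,10); print(t[1]); 
s=allik(t); print([u.round(2).tolist() for u in s])
q0=qnow();q1=s[0]; N=24
via=(q0+q1)/2
qs=[q0+(q1-q0)*k/N for k in range(N+1)]
for q in qs[::3]:
    r,x=fk(q,P); W=x-dt_*r.apply([0,0,1]); F=r*TF.inv(); u=(R.from_rotvec([0,0,q[0]])*R.from_rotvec([0,q[1]-q[2],0])*R.from_rotvec([-q[3],0,0])).apply([0,1,0])
    print(q.round(2),x.round(),"W",W.round(),"C",(W-b_*u).round(), r.apply([0,0,1]).round(2))
rr=jrows(qs); print(max(np.linalg.norm(r[:3]) for r in rr),max(np.linalg.norm(r[3:]) for r in rr))
E
```

```text
-8.1 []
-5 [[-0.16, 0.45, -0.66, -3.04, -0.66, -1.62]]
-2 [[-0.19, 0.45, -0.62, -2.91, -0.62, -1.7]]
[430.97956963 279.75224914 128.27953111]
[]Traceback (most recent call last):
  File "<stdin>", line 7, in <module>
IndexError: list index out of range
```

Run:
```python
from kin import *
for L in(60,63):
  a=np.radians(L);tz=np.array([np.sin(a),0,-np.cos(a)]);g=np.array([-28,0,80])+8*tz
  for off in([-40,0,0],[-40,0,70],[-80,0,110],[-120,0,150]):
    t=tgt((547,329),23,L,g+off,3,10); print(L,off,[u.round(2).tolist() for u in allik(t)])
L=63;a=np.radians(L);tz=np.array([np.sin(a),0,-np.cos(a)]);g=np.array([-28,0,80])+8*tz
t=tgt((547,329),23,L,g+[-60,0,90],3,10); s=allik(t)
q0=qnow();q1=s[0]; N=24
qs=[q0+(q1-q0)*k/N for k in range(N+1)]
for q in qs[::3]:
    r,x=fk(q,P); W=x-dt_*r.apply([0,0,1]); u=(R.from_rotvec([0,0,q[0]])*R.from_rotvec([0,q[1]-q[2],0])*R.from_rotvec([-q[3],0,0])).apply([0,1,0])
    print(q.round(2),x.round(),"W",W.round(),"C",(W-b_*u).round(), r.apply([0,0,1]).round(2))
rr=jrows(qs); print(max(np.linalg.norm(r[:3]) for r in rr),max(np.linalg.norm(r[3:]) for r in rr)); 
for r in rr: print([1]+r,end=",")
```

```text
60 [-40, 0, 0] [[0.18, 0.57, -0.96, -2.91, -1.07, -1.58]]
60 [-40, 0, 70] [[0.18, 0.33, -0.9, -2.86, -0.77, -1.67]]
60 [-80, 0, 110] [[0.16, 0.15, -0.92, -2.77, -0.62, -1.76]]
60 [-120, 0, 150] [[0.18, -0.05, -0.87, -2.6, -0.4, -1.97]]
63 [-40, 0, 0] [[0.17, 0.62, -0.99, -2.92, -1.19, -1.56]]
63 [-40, 0, 70] [[0.18, 0.37, -0.94, -2.88, -0.89, -1.65]]
63 [-80, 0, 110] [[0.15, 0.19, -0.96, -2.8, -0.75, -1.72]]
63 [-120, 0, 150] [[0.14, -0.02, -0.94, -2.67, -0.54, -1.88]]
[ 0.94  0.14 -0.66  0.86 -0.46  0.18] [505. 348. 259.] W [357. 308. 501.] C [221. 300. 417.] [ 0.52  0.14 -0.85]
[ 0.84  0.16 -0.7   0.39 -0.5  -0.05] [470. 223. 167.] W [385. 208. 440.] C [244. 272. 400.] [ 0.3   0.05 -0.95]
[ 0.74  0.18 -0.73 -0.07 -0.55 -0.28] [382. 148.  92.] W [365. 118. 377.] C [264. 242. 384.] [ 0.06  0.1  -0.99]
[ 0.65  0.19 -0.77 -0.53 -0.6  -0.52] [276. 138.  48.] W [309.  60. 322.] C [279. 210. 368.] [-0.11  0.27 -0.96]
[ 0.55  0.21 -0.81 -0.99 -0.64 -0.75] [197. 187.  39.] W [238.  43. 283.] C [290. 177. 353.] [-0.14  0.5  -0.85]
[ 0.45  0.23 -0.84 -1.46 -0.69 -0.98] [178. 268.  60.] W [179
[... 758 characters left out ...]
5, 13.83],[1, 0.09, 3.35, 1.39, -3.32, -3.43, 13.81],[1, 0.15, 3.13, 1.31, -3.47, -3.39, 13.78],[1, 0.15, 2.93, 1.24, -3.64, -3.36, 13.72],[1, 0.09, 2.79, 1.18, -3.85, -3.33, 13.64],[1, -0.0, 2.71, 1.13, -4.1, -3.3, 13.54],[1, -0.11, 2.7, 1.08, -4.39, -3.25, 13.43],[1, -0.22, 2.75, 1.05, -4.71, -3.17, 13.29],[1, -0.32, 2.87, 1.02, -5.07, -3.04, 13.13],[1, -0.38, 3.05, 1.02, -5.45, -2.87, 12.96],[1, -0.39, 3.28, 1.03, -5.85, -2.64, 12.78],[1, -0.34, 3.54, 1.05, -6.26, -2.34, 12.58],[1, -0.22, 3.82, 1.09, -6.65, -1.96, 12.37],[1, -0.03, 4.1, 1.15, -7.03, -1.52, 12.15],[1, 0.23, 4.37, 1.22, -7.37, -1.01, 11.92],[1, 0.56, 4.61, 1.31, -7.67, -0.43, 11.69],[1, 0.95, 4.8, 1.42, -7.91, 0.21, 11.46],
```

```bash
cat >> kin.py <<'E'
def show(qs,step):
  for q in qs[::step]:
    r,x=fk(q,P); W=x-dt_*r.apply([0,0,1]); u=(R.from_rotvec([0,0,q[0]])*R.from_rotvec([0,q[1]-q[2],0])*R.from_rotvec([-q[3],0,0])).apply([0,1,0])
    print(q.round(2),x.round(),"W",W.round(),"C",(W-b_*u).round(), r.apply([0,0,1]).round(2))
def fmt(rr,g=1):
    print("max",max(np.linalg.norm(r[:3]) for r in rr).round(2),max(np.linalg.norm(r[3:]) for r in rr).round(2))
    for i in range(0,len(rr),12): print("["+",".join(str([g]+r) for r in rr[i:i+12])+"]")
E
python3 - <<'E'
from kin import *
L=63;a=np.radians(L);tz=np.array([np.sin(a),0,-np.cos(a)]);g=np.array([-28,0,80])+8*tz
t=tgt((547,329),23,L,g+[-60,0,90],3,10); s=allik(t)
q0=qnow();q1=s[0]; N=44
S=np.linspace(0,1,N+1); S=S-np.sin(2*np.pi*S)/(2*np.pi)*.15
b=np.sin(np.pi*S)**1
qs=[q0+(q1-q0)*k+np.array([.25,-.1,.75,0,-.1,0])*m for k,m in zip(S,b)]
show(qs,4); fmt(jrows(qs))
E
```

```text
[ 0.94  0.14 -0.66  0.86 -0.46  0.18] [505. 348. 259.] W [357. 308. 501.] C [221. 300. 417.] [ 0.52  0.14 -0.85]
[ 0.94  0.13 -0.5   0.57 -0.51  0.04] [523. 356. 300.] W [383. 293. 542.] C [245. 332. 473.] [ 0.49  0.22 -0.85]
[ 0.93  0.12 -0.35  0.26 -0.56 -0.12] [521. 376. 331.] W [399. 278. 571.] C [264. 355. 534.] [ 0.43  0.34 -0.84]
[ 0.92  0.11 -0.2  -0.07 -0.62 -0.28] [500. 410. 354.] W [405. 267. 583.] C [280. 367. 593.] [ 0.33  0.5  -0.8 ]
[ 0.89  0.1  -0.1  -0.42 -0.67 -0.46] [462. 455. 370.] W [401. 264. 574.] C [296. 366. 639.] [ 0.21  0.67 -0.71]
[ 0.84  0.11 -0.05 -0.8  -0.72 -0.65] [417. 499. 378.] W [390. 265. 542.] C [319. 354. 656.] [ 0.09  0.81 -0.57]
[ 0.76  0.12 -0.08 -1.19 -0.76 -0.84] [381. 528. 376.] W [370. 266. 490.] C [350. 330. 636.] [ 0.04  0.92 -0.4 ]
[ 0.65  0.15 -0.19 -1.57 -0.79 -1.03] [369. 536. 362.] W [341. 259. 429.] C [382. 291. 580.] [ 0.1   0.97 -0.24]
[ 0.53  0.18 -0.35 -1.92 -0.81 -1.21] [386. 517. 335.] W [306. 244. 373.] C [400. 235. 503.] [ 0.28  0.95 -0.13]
[ 0.41  0.21 -0.55 -2.25 -0.82 -1.38] [422. 469. 293.] W [272. 227. 332.] C [391. 1
[... 1470 characters left out ...]
0.02, -0.61, -0.06, -1.46, -2.37, 8.47],[1, -0.3, -0.74, -0.2, -1.44, -2.56, 8.44],[1, -0.61, -0.79, -0.33, -1.47, -2.76, 8.38],[1, -0.93, -0.78, -0.44, -1.54, -2.96, 8.27],[1, -1.24, -0.69, -0.54, -1.66, -3.14, 8.14],[1, -1.53, -0.54, -0.62, -1.82, -3.3, 7.98],[1, -1.78, -0.34, -0.67, -2.0, -3.42, 7.8],[1, -1.99, -0.1, -0.71, -2.22, -3.5, 7.61]]
[[1, -2.16, 0.17, -0.74, -2.44, -3.55, 7.42],[1, -2.28, 0.45, -0.74, -2.68, -3.56, 7.23],[1, -2.36, 0.74, -0.73, -2.92, -3.54, 7.04],[1, -2.39, 1.04, -0.72, -3.17, -3.49, 6.86],[1, -2.39, 1.33, -0.69, -3.41, -3.41, 6.7],[1, -2.36, 1.61, -0.65, -3.65, -3.31, 6.55],[1, -2.29, 1.89, -0.61, -3.89, -3.18, 6.42],[1, -2.21, 2.15, -0.57, -4.13, -3.04, 6.3]]
```

Emit:
servo_tool(rows=[[1, 1.15, 0.06, -0.59, 0.95, -0.06, 6.52], [1, 1.01, -0.15, -0.6, 1.09, -0.26, 6.48], [1, 0.84, -0.34, -0.6, 1.2, -0.48, 6.45], [1, 0.64, -0.49, -0.6, 1.29, -0.72, 6.44], [1, 0.43, -0.62, -0.58, 1.34, -0.99, 6.44], [1, 0.19, -0.71, -0.56, 1.35, -1.27, 6.45], [1, -0.07, -0.76, -0.53, 1.32, -1.56, 6.46], [1, -0.33, -0.77, -0.49, 1.25, -1.86, 6.48], [1, -0.59, -0.72, -0.44, 1.13, -2.15, 6.51], [1, -0.84, -0.64, -0.37, 0.96, -2.43, 6.54], [1, -1.06, -0.5, -0.3, 0.74, -2.69, 6.57], [1, -1.26, -0.32, -0.21, 0.47, -2.91, 6.61]])

```text
clock: 3.95
position: [498.5, 408.2, 351.1]
ee_rot: [0.838, -0.447, 0.031, -0.312]
contact_force: [0.7, -0.2, -0.6]
gripper_width: 85.6
```

Emit:
servo_tool(rows=[[1, -1.4, -0.1, -0.11, 0.17, -3.08, 6.65], [1, -1.49, 0.14, -0.0, -0.16, -3.2, 6.71], [1, -1.51, 0.4, 0.11, -0.5, -3.26, 6.78], [1, -1.45, 0.65, 0.22, -0.84, -3.26, 6.86], [1, -1.33, 0.88, 0.33, -1.16, -3.19, 6.96], [1, -1.14, 1.07, 0.43, -1.45, -3.07, 7.08], [1, -0.9, 1.19, 0.52, -1.69, -2.9, 7.21], [1, -0.63, 1.24, 0.58, -1.87, -2.71, 7.37], [1, -0.34, 1.22, 0.61, -1.99, -2.51, 7.53], [1, -0.07, 1.11, 0.62, -2.03, -2.33, 7.71], [1, 0.16, 0.93, 0.59, -2.02, -2.17, 7.88], [1, 0.33, 0.69, 0.54, -1.95, -2.06, 8.05]])

```text
clock: 5.15
position: [379.1, 525.5, 371.4]
ee_rot: [-0.331, 0.77, 0.492, 0.235]
contact_force: [0.1, -0.1, 0.5]
gripper_width: 85.3
```

Run:
```python
from kin import *
q0=qnow(); print(read_state()["clock"])
L=63;a=np.radians(L);tz=np.array([np.sin(a),0,-np.cos(a)]);g=np.array([-28,0,80])+8*tz
t=tgt((547,329),23,L,g+[-60,0,90],3,10); q1=allik(t)[0]; N=20
S=np.linspace(0,1,N+1)
qs=[q0+(q1-q0)*k+np.array([0,0,.25,0,0,0])*np.sin(np.pi*k) for k in S]
show(qs,4); fmt(jrows(qs))
```

```text
5.15
[ 0.75  0.12 -0.09 -1.19 -0.76 -0.85] [379. 525. 371.] W [368. 264. 488.] C [350. 329. 632.] [ 0.04  0.91 -0.41]
[ 0.64  0.15 -0.12 -1.52 -0.78 -1.02] [404. 537. 387.] W [367. 260. 452.] C [396. 293. 606.] [ 0.13  0.97 -0.23]
[ 0.52  0.19 -0.2  -1.85 -0.79 -1.18] [442. 528. 391.] W [359. 255. 415.] C [431. 245. 557.] [ 0.29  0.95 -0.08]
[ 0.4   0.22 -0.37 -2.18 -0.8  -1.35] [480. 486. 356.] W [333. 240. 368.] C [436. 184. 477.] [ 0.51  0.86 -0.04]
[ 0.28  0.25 -0.63 -2.51 -0.82 -1.51] [496. 406. 276.] W [285. 217. 321.] C [391. 113. 380.] [ 0.74  0.66 -0.16]
[ 0.16  0.29 -0.95 -2.85 -0.83 -1.67] [465. 294. 172.] W [224. 192. 289.] C [292.  48. 304.] [ 0.84  0.36 -0.41]
max 4.22 9.74
[[1, -0.62, -0.03, 0.25, -1.32, -2.57, 6.9],[1, -0.76, 0.01, 0.21, -1.43, -2.62, 6.86],[1, -0.85, 0.03, 0.17, -1.54, -2.64, 6.86],[1, -0.9, 0.03, 0.12, -1.61, -2.64, 6.89],[1, -0.94, -0.01, 0.06, -1.67, -2.63, 6.96],[1, -0.97, -0.07, -0.01, -1.69, -2.63, 7.06],[1, -1.01, -0.17, -0.1, -1.7, -2.66, 7.18],[1, -1.09, -0.28, -0.22, -1.69, -2.73, 7.31],[1, -1.21, -0.39, -0.35, -1.68, -2.84, 7.46],[1, -1.37, -0.49, -0.49, -1.69, -2.99, 7.6],[1, -1.59, -0.56, -0.65, -1.72, -3.19, 7.72],[1, -1.84, -0.59, -0.81, -1.79, -3.42, 7.83]]
[[1, -2.13, -0.55, -0.97, -1.92, -3.67, 7.92],[1, -2.43, -0.43, -1.12, -2.11, -3.93, 7.96],[1, -2.73, -0.24, -1.26, -2.36, -4.17, 7.97],[1, -3.01, 0.03, -1.38, -2.67, -4.38, 7.95],[1, -3.24, 0.37, -1.47, -3.03, -4.54, 7.88],[1, -3.42, 0.77, -1.53, -3.43, -4.63, 7.77],[1, -3.53, 1.22, -1.56, -3.86, -4.64, 7.63],[1, -3.54, 1.69, -1.55, -4.3, -4.56, 7.46]]
```

Run:
```python
from kin import *
q0=qnow()
L=63;a=np.radians(L);tz=np.array([np.sin(a),0,-np.cos(a)]);g=np.array([-28,0,80])+8*tz
t=tgt((547,329),23,L,g+[-95,0,125],3,10); q1=allik(t)[0]; N=21
S=np.linspace(0,1,N+1)
qs=[q0+(q1-q0)*k+np.array([0,0,.1,0,0,0])*np.sin(np.pi*k) for k in S]
show(qs,3); fmt(jrows(qs))
```

```text
[ 0.75  0.12 -0.09 -1.19 -0.76 -0.85] [379. 525. 371.] W [368. 264. 488.] C [350. 329. 632.] [ 0.04  0.91 -0.41]
[ 0.67  0.12 -0.17 -1.41 -0.75 -0.98] [382. 514. 358.] W [350. 243. 448.] C [370. 292. 600.] [ 0.11  0.94 -0.31]
[ 0.58  0.12 -0.26 -1.64 -0.74 -1.11] [391. 499. 349.] W [328. 227. 416.] C [384. 251. 564.] [ 0.22  0.95 -0.23]
[ 0.49  0.12 -0.37 -1.86 -0.73 -1.24] [406. 477. 337.] W [303. 214. 389.] C [388. 208. 524.] [ 0.36  0.92 -0.18]
[ 0.4   0.12 -0.49 -2.09 -0.72 -1.37] [422. 445. 318.] W [275. 204. 366.] C [379. 162. 480.] [ 0.51  0.84 -0.17]
[ 0.32  0.12 -0.63 -2.31 -0.71 -1.5 ] [435. 401. 289.] W [245. 194. 347.] C [356. 117. 433.] [ 0.66  0.72 -0.2 ]
[ 0.23  0.12 -0.79 -2.54 -0.7  -1.63] [440. 345. 251.] W [216. 186. 332.] C [316.  74. 388.] [ 0.78  0.56 -0.29]
[ 0.14  0.12 -0.96 -2.76 -0.68 -1.76] [431. 280. 205.] W [190. 177. 322.] C [263.  38. 350.] [ 0.84  0.36 -0.41]
max 2.8 8.7
[[1, 0.47, -0.43, -0.14, -0.58, -2.09, 7.24],[1, 0.28, -0.47, -0.19, -0.64, -2.2, 7.23],[1, 0.11, -0.5, -0.24, -0.71, -2.3, 7.23],[1, -0.06, -0.52, -0.28, -0.79, -2.39, 7.24],[1, -0.21, -0.53, -0.33, -0.87, -2.48, 7.25],[1, -0.36, -0.53, -0.38, -0.95, -2.55, 7.28],[1, -0.5, -0.53, -0.42, -1.04, -2.63, 7.3],[1, -0.65, -0.52, -0.47, -1.14, -2.71, 7.34],[1, -0.81, -0.5, -0.52, -1.25, -2.78, 7.37],[1, -0.97, -0.46, -0.57, -1.36, -2.86, 7.4],[1, -1.13, -0.41, -0.62, -1.49, -2.95, 7.43],[1, -1.3, -0.34, -0.67, -1.64, -3.03, 7.46]]
[[1, -1.47, -0.23, -0.72, -1.8, -3.1, 7.48],[1, -1.64, -0.1, -0.76, -1.99, -3.17, 7.49],[1, -1.79, 0.06, -0.8, -2.2, -3.22, 7.49],[1, -1.93, 0.26, -0.83, -2.43, -3.25, 7.48],[1, -2.05, 0.49, -0.85, -2.68, -3.25, 7.46],[1, -2.14, 0.74, -0.85, -2.94, -3.22, 7.43],[1, -2.19, 1.01, -0.85, -3.22, -3.16, 7.39],[1, -2.2, 1.3, -0.83, -3.49, -3.05, 7.34],[1, -2.16, 1.6, -0.8, -3.77, -2.9, 7.28]]
```

Emit:
servo_tool(rows=[[1, 0.47, -0.43, -0.14, -0.58, -2.09, 7.24], [1, 0.28, -0.47, -0.19, -0.64, -2.2, 7.23], [1, 0.11, -0.5, -0.24, -0.71, -2.3, 7.23], [1, -0.06, -0.52, -0.28, -0.79, -2.39, 7.24], [1, -0.21, -0.53, -0.33, -0.87, -2.48, 7.25], [1, -0.36, -0.53, -0.38, -0.95, -2.55, 7.28], [1, -0.5, -0.53, -0.42, -1.04, -2.63, 7.3], [1, -0.65, -0.52, -0.47, -1.14, -2.71, 7.34], [1, -0.81, -0.5, -0.52, -1.25, -2.78, 7.37], [1, -0.97, -0.46, -0.57, -1.36, -2.86, 7.4], [1, -1.13, -0.41, -0.62, -1.49, -2.95, 7.43], [1, -1.3, -0.34, -0.67, -1.64, -3.03, 7.46]])

```text
clock: 6.35
position: [421.2, 445.6, 317.0]
ee_rot: [0.403, 0.649, 0.646, -0.008]
contact_force: [0.1, -0.1, -1.1]
gripper_width: 85.0
```

Emit:
servo_tool(rows=[[1, -1.47, -0.23, -0.72, -1.8, -3.1, 7.48], [1, -1.64, -0.1, -0.76, -1.99, -3.17, 7.49], [1, -1.79, 0.06, -0.8, -2.2, -3.22, 7.49], [1, -1.93, 0.26, -0.83, -2.43, -3.25, 7.48], [1, -2.05, 0.49, -0.85, -2.68, -3.25, 7.46], [1, -2.14, 0.74, -0.85, -2.94, -3.22, 7.43], [1, -2.19, 1.01, -0.85, -3.22, -3.16, 7.39], [1, -2.2, 1.3, -0.83, -3.49, -3.05, 7.34], [1, -2.16, 1.6, -0.8, -3.77, -2.9, 7.28], [1, 0, 0, 0, 0, 0, 0]])

```text
clock: 7.35
position: [428.4, 282.0, 203.3]
ee_rot: [0.821, 0.17, 0.533, -0.112]
contact_force: [-0.7, 0.6, 0.6]
gripper_width: 85.7
```

Run:
```python
from kin import *
snap("wrist","w2"); s=read_state(); print(s["clock"],np.round(s["joints"],2),s["position"]); r=pose()[0]; print(r.apply([0,0,1]))
```

```text
7.4 [ 0.15  0.12 -0.96 -2.76 -0.69 -1.76] [430.32403219 282.74884433 205.15070638]
[ 0.8391345   0.3664143  -0.40198738]
```

View pics/w2.png

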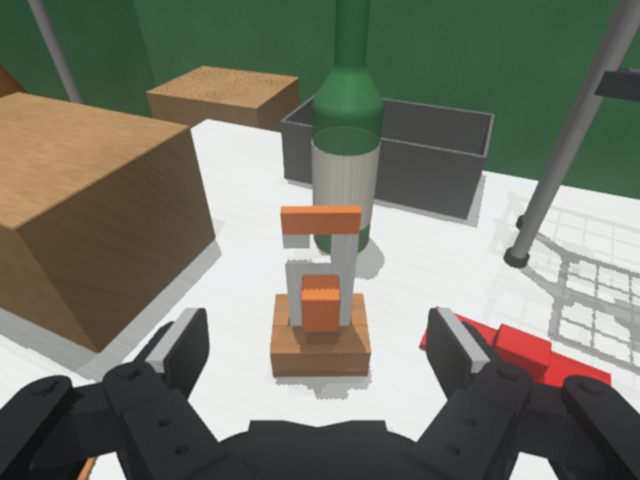

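The wrist view shows the orange plate face on. The strip runs from (281,207) to (361,206), the block face from (302,289) to (340,331), and the stand front from (271,350) to (369,374). I'll fit plate and stand from these pixels.

```bash
cat >> h.py <<'E'
from scipy.optimize import least_squares
def fitplate(c,pl,st,p0):
    """pl: strip top L,R, block front TL,TR,BR,BL ; st: front top L,R, front bottom L,R, back top L,R. -> x,y,yaw,lean"""
    Pp=np.array([[-4,28,165],[-4,-28,165],[-30,15,102.5],[-30,-15,102.5],[-30,-15,57.5],[-30,15,57.5]])
    Ps=np.array([[-35,45,40],[-35,-45,40],[-35,45,0],[-35,-45,0],[35,45,40],[35,-45,40.]])
    fp=lambda p:(proj(c,(R.from_euler('z',p[2],degrees=True)*R.from_euler('y',-p[3],degrees=True)).apply(Pp)+[p[0],p[1],10])-pl).ravel()
    fs=lambda p:(proj(c,R.from_euler('z',p[2],degrees=True).apply(Ps)+[p[0],p[1],0])-st).ravel()
    a=least_squares(fp,[*p0,3]);b=least_squares(fs,p0)
    print("plate",a.x.round(2),a.fun.round(1)); print("stand",b.x.round(2),b.fun.round(1)); return a.x,b.x
E
python3 - <<'E'
from kin import *
c=cam("pics/w2.npz")
pl=np.array([(281,207),(361,206),(302,289),(340,288),(339,331),(303,331.)])
st=np.array([(271,350),(369,350),(271,375),(369,374),(276,295),(366,295.)])
a,b=fitplate(c,pl,st,[547,329,23])
print(c[1][:3,3], pose()[1])
E
```

```text
plate [545.29 330.29  24.24  -1.48] [ 0.4 -2.6 -0.7 -2.3 -0.5  3.3  0.9  3.9 -0.2 -1.8  0.  -1.4]
stand [548.97 331.72  23.19] [-1.6  1.1  2.4  1.6  2.   0.1 -1.6  1.6  0.5 -3.1 -1.8 -2.8]
[344.51497025 245.50127336 323.82627567] [430.32403219 282.74884433 205.15070638]
```

```bash
cat >> kin.py <<'E'
LG=63;_a=np.radians(LG);TZ=np.array([np.sin(_a),0,-np.cos(_a)]);G=np.array([-28,0,80])+8*TZ
def plan(ts,g,cur=None,ns=None):
    cur=cur or pose()
    for i,t in enumerate(ts):
        r,n=rows(cur,t,ns and ns[i]); q=allik(t); print("   ik",[u.round(2).tolist() for u in q],t[1].round(1)); cur=t
E
python3 - <<'E'
from kin import *
pl=((548,331),23.6)
plan([tgt(*pl,LG,G+o,3,10) for o in([-40,0,30],[0,0,0])],1)
E
```

```text
4 rows [-1.49, 0.07, 2.32, 0.0, -0.07, 0.01] total cm [-5.99, 0.28, 9.27]
   ik [[0.17, 0.51, -0.96, -2.89, -1.06, -1.6]] [487.2 304.4 113. ]
2 rows [-0.43, -0.0, 2.46, 0.0, 0.0, 0.0] total cm [-0.86, -0.0, 4.93]
   ik [[0.2, 0.61, -0.88, -2.92, -1.07, -1.59]] [525.2 321.1  85.2]
```

Emit:
servo_tool(rows=[[1, -1.2, 0.06, 1.86, 0, -0.06, 0], [1, -1.2, 0.06, 1.86, 0, -0.06, 0], [1, -1.2, 0.06, 1.86, 0, -0.06, 0], [1, -1.2, 0.06, 1.86, 0, -0.06, 0], [1, -1.2, 0.04, 1.86, 0, -0.04, 0], [1, -0.2, 0, 1.2, 0, 0, 0], [1, -0.22, 0, 1.2, 0, 0, 0], [1, -0.22, 0, 1.2, 0, 0, 0], [1, -0.22, 0, 1.3, 0, 0, 0], [1, 0, 0, 0, 0, 0, 0]])

```text
clock: 8.4
position: [530.4, 321.4, 87.8]
ee_rot: [0.819, 0.17, 0.536, -0.111]
contact_force: [0.1, 0.5, -0.5]
gripper_width: 85.5
```

Run:
```python
from kin import *
snap("wrist","w3"); r,x=pose(); t=tgt((548,331),23.6,LG,G,3,10); print(r.inv().apply(t[1]-x), np.degrees((r.inv()*t[0]).as_rotvec()))
```

```text
[-4.02998805 -1.43696588 -2.42379579] [ 0.1816758  -0.35755986 -0.01167275]
```

View pics/w3.png

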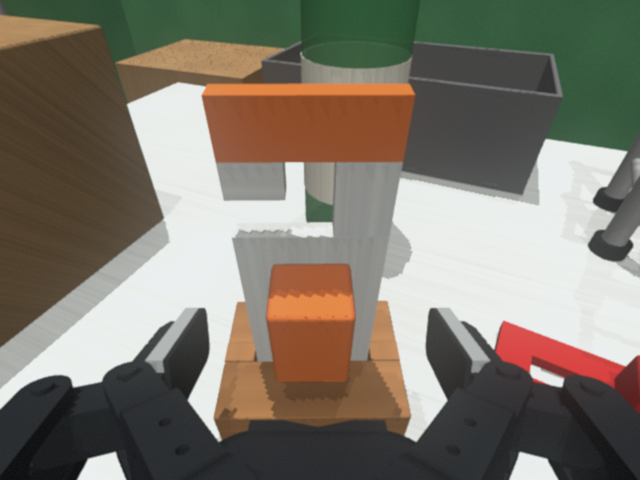

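Run:
```python
from kin import *
c=cam("pics/w3.npz")
pl=np.array([(206,94),(413,93),(267,321),(355,321),(350,381),(273,381.)])
st=np.array([(218,411),(409,411),(217,432),(408,432),(232,302),(391,302.)])
a,b=fitplate(c,pl,st,[547,329,23])
# plate in tool frame
r,x=pose(); Rp=R.from_euler('z',a[2],degrees=True)*R.from_euler('y',-a[3],degrees=True)
print("tcp in plate",Rp.inv().apply(x-[a[0],a[1],10]).round(1),"want",G.round(1),"lean",np.degrees(np.arccos(-(Rp.inv()*r).apply([0,0,1])[2])))
```

```text
plate [547.86 331.58  23.53   2.67] [-2.1  1.5  1.8  2.6 -1.8 -3.6  1.4 -3.6 -1.6  1.9  2.5  2. ]
stand [552.36 333.73  23.82] [ -3.   -3.3   0.6  -4.6  11.3  11.8 -10.6  10.6   6.5  -7.6  -4.2  -8.3]
tcp in plate [-17.5  -2.1  78.8] want [-20.9   0.   76.4] lean 63.684968626317584
```

Emit:
servo_tool(rows=[[1, -0.3, -0.2, -0.2, 0, 0, 0], [0, 0, 0, 0, 0, 0, 0], [0, 0, 0, 0, 0, 0, 0], [0, 0, 0, 0, 0, 0, 0], [0, 0, 0, 0, 0, 0, 0], [0, 0, 0, 0, 0, 0, 0], [0, 0, 0, 0, 0, 0, 0]])

```text
clock: 9.15
position: [525.3, 321.5, 86.1]
ee_rot: [0.82, 0.17, 0.536, -0.11]
contact_force: [-0.8, -1.6, 1.4]
gripper_width: 28.5
```

Run:
```python
from kin import *
s=read_state(); print(s["gripper_width"],s["contact_force"],s["clock"])
snap("wrist","w4")
r,x=pose(); pl=((548,331.5),23.5)
plan([(r,x+[0,0,60])],0)
```

```text
28.544655275676316 [-0.82161339 -1.6149741   1.43921616] 9.15
2 rows [2.75, 0.0, -1.2, 0.0, 0.0, 0.0] total cm [5.5, 0.01, -2.41]
   ik [[0.2, 0.43, -0.84, -2.9, -0.86, -1.65]] [525.3 321.5 146.1]
```

Emit:
servo_tool(rows=[[0, 0.46, 0, -0.2, 0, 0, 0], [0, 0.46, 0, -0.2, 0, 0, 0], [0, 0.92, 0, -0.4, 0, 0, 0], [0, 0.92, 0, -0.4, 0, 0, 0], [0, 0.92, 0, -0.4, 0, 0, 0], [0, 0.92, 0, -0.4, 0, 0, 0], [0, 0.92, 0, -0.4, 0, 0, 0], [0, 0.46, 0, -0.2, 0, 0, 0], [0, 0, 0, 0, 0, 0, 0]])

```text
clock: 10.1
position: [525.4, 321.6, 151.9]
ee_rot: [0.819, 0.17, 0.536, -0.11]
contact_force: [1.2, 0.1, -2.8]
gripper_width: 29.0
```

Run:
```python
from kin import *
s=read_state(); print(s["gripper_width"],s["contact_force"],s["wrist_torque"],s["clock"],s["position"])
snap("wrist","w5"); a=cv2.imread("pics/w4.png");b=cv2.imread("pics/w5.png")
cv2.imwrite("pics/m3.png",np.hstack([a[60:480,120:520],b[60:480,120:520]]))
```

```text
28.993218495556775 [ 1.17943242  0.09501826 -2.77547191] [-0.99193957  2.18418276 -0.01634623] 10.1 [525.35387266 321.62522461 151.8663637 ]
```

View pics/m3.png

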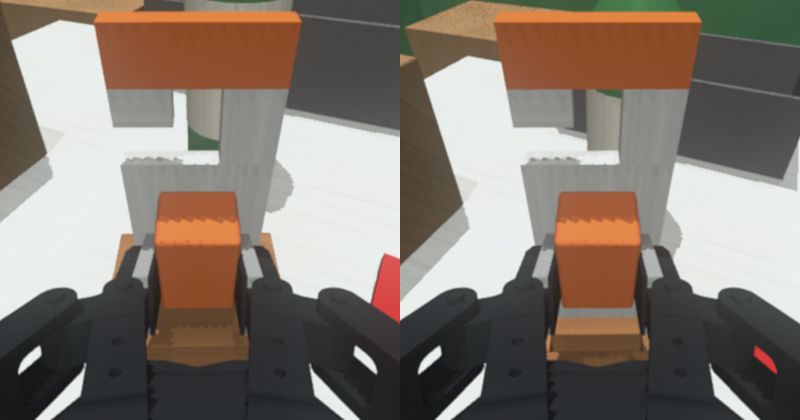

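```bash
cat >> kin.py <<'E'
def fithand(c,cur,pts,px,L0=63):
    """plate pose relative to tool: tcp in plate (x,y,z), lean, yaw"""
    def rel(v): # plate->tool rotation
        s,cc=np.sin(np.radians(v[3])),np.cos(np.radians(v[3]))
        return R.from_matrix([[cc,0,s],[0,-1,0],[s,0,-cc]])*R.from_euler('x',v[4],degrees=True)
    def f(v):
        Q=rel(v).inv().apply(np.array(pts,float)-v[:3]); return (proj(c,cur[0].apply(Q)+cur[1])-px).ravel()
    s=least_squares(f,[-21,0,76,L0,0]); print("tcp in plate",s.x[:3].round(1),"lean",s.x[3:].round(2),s.fun.round(1)); return s.x
E
python3 - <<'E'
from kin import *
c=cam("pics/w5.npz"); r,x=pose()
x=c[1][:3,3]-r.apply([73,.3,-132.7])
pts=[[-4,28,165],[-4,-28,165],[-30,15,102.5],[-30,-15,102.5],[-30,-15,57.5],[-30,15,57.5],[-4,28,131],[-4,8,131],[-4,-8,115],[-4,28,115]]
px=[(217,81),(419,80),(277,304),(360,304),(357,367),(281,367),(230,187),(293,187),(341,223),(243,223)]
print(x,pose()[1]); v=fithand(c,(r,x),pts,px)
Rp=r*R.from_matrix([[np.cos(np.radians(v[3])),0,np.sin(np.radians(v[3]))],[0,-1,0],[np.sin(np.radians(v[3])),0,-np.cos(np.radians(v[3]))]]).inv()
print("plate z",Rp.apply([0,0,1]),"origin",x-Rp.apply(v[:3]), "tool z dip",np.degrees(np.arcsin(-r.apply([0,0,1])[2])))
E
```

```text
[525.09985976 322.07182535 151.64950303] [525.18970152 321.5845012  151.07885596]
tcp in plate [-21.9   0.7  76.7] lean [63.    0.56] [-2.5  0.9  2.5  1.7 -3.9 -2.4  2.4 -2.  -3.2  1.4  1.3  0.9  4.3 -0.5
  1.1 -0.4 -0.8  0.3 -1.7  0.1]
plate z [-0.05317874 -0.02171886  0.99834879] origin [549.48972825 331.78676151  76.35109172] tool z dip 23.711449215931054
```

```bash
cat >> kin.py <<'E'
GO=np.array([-21.9,.5,76.7])
def pin(o,yaw,dx,dy):
    a=np.radians(yaw); return (o[0]+dx*np.cos(a)-dy*np.sin(a),o[1]+dx*np.sin(a)+dy*np.cos(a))
E
python3 - <<'E'
from kin import *
po=(716.6,66);y=-8.1
r,x=pose()
up=tgt((549.5,331.8),23.7,63,GO,0,95)
plan([up,tgt(pin(po,y,-150,-20),8,63,GO,0,97),tgt(pin(po,y,-110,-55),-5,63,GO,0,97),tgt(pin(po,y,0,-50),-5,63,GO,0,97),tgt(pin(po,y,0,0),-5,63,GO,0,97),tgt(pin(po,y,0,0),-5,63,GO,0,79)],0)
E
```

```text
1 rows [2.07, -0.01, -0.42, 0.3, -3.29, -0.07] total cm [2.07, -0.01, -0.42]
   ik [[0.22, 0.32, -0.76, -2.84, -0.62, -1.73]] [529.2 323.5 171.7]
9 rows [-0.29, 2.81, -0.61, -1.55, 0.0, 0.79] total cm [-3.95, 24.26, -8.19]
   ik [[-0.31, 0.21, -0.75, -2.38, -0.59, -2.03]] [543.5  64.8 173.7]
3 rows [0.49, 1.25, 0.96, -3.86, 0.0, 1.97] total cm [1.33, 3.98, 2.62]
   ik [[-0.32, 0.27, -0.84, -2.8, -0.65, -1.74]] [578.2  29.5 173.7]
4 rows [1.25, 0.02, 2.45, 0.0, 0.0, 0.0] total cm [5.0, 0.1, 9.81]
   ik [[-0.26, 0.39, -0.59, -2.83, -0.53, -1.76]] [687.8  18.9 173.7]
2 rows [0.06, -2.5, 0.12, 0.0, 0.0, 0.0] total cm [0.12, -4.99, 0.24]
   ik [[-0.16, 0.41, -0.64, -3.03, -0.58, -1.64]] [694.8  68.4 173.7]
1 rows [-1.6, 0.0, 0.82, 0.0, 0.0, 0.0] total cm [-1.6, 0.0, 0.82]
   ik [[-0.16, 0.45, -0.65, -3.03, -0.63, -1.63]] [694.8  68.4 155.7]
```

Emit:
servo_tool(rows=[[0, 1.03, 0, -0.21, 0.15, -1.65, -0.03], [0, 1.04, 0, -0.21, 0.15, -1.65, -0.03], [0, -0.15, 1.4, -0.3, -0.78, 0, 0.4], [0, -0.29, 2.81, -0.61, -1.55, 0, 0.79], [0, -0.29, 2.81, -0.61, -1.55, 0, 0.79], [0, -0.29, 2.81, -0.61, -1.55, 0, 0.79], [0, -0.29, 2.81, -0.61, -1.55, 0, 0.79], [0, -0.29, 2.81, -0.61, -1.55, 0, 0.79], [0, -0.29, 2.81, -0.61, -1.55, 0, 0.79], [0, -0.29, 2.81, -0.61, -1.55, 0, 0.79], [0, -0.29, 2.81, -0.61, -1.55, 0, 0.79], [0, -0.15, 1.4, -0.3, -0.78, 0, 0.4]])

```text
clock: 11.35
position: [543.3, 63.0, 171.7]
ee_rot: [0.851, 0.058, 0.52, -0.036]
contact_force: [-0.1, -0.2, -2.4]
gripper_width: 28.8
```

Emit:
servo_tool(rows=[[0, 0.37, 0.94, 0.72, -2.9, 0, 1.48], [0, 0.37, 0.94, 0.72, -2.9, 0, 1.48], [0, 0.37, 0.94, 0.72, -2.9, 0, 1.48], [0, 0.37, 0.94, 0.72, -2.9, 0, 1.48], [0, 0, 0, 0, 0, 0, 0], [0, 0, 0, 0, 0, 0, 0]])

```text
clock: 11.95
position: [577.6, 29.5, 171.8]
ee_rot: [0.853, -0.037, 0.521, 0.022]
contact_force: [0.2, 0.2, -2.5]
gripper_width: 29.0
```

Run:
```python
from kin import *
snap("wrist","w6"); s=read_state(); print(s["clock"],np.round(s["joints"],2),s["position"],s["gripper_width"])
y=-8.1; t=tgt(pin((716.6,66),y,-110,-55),-5,63,GO,0,97); r,x=pose(); print(r.inv().apply(t[1]-x),np.degrees((r.inv()*t[0]).as_rotvec()))
```

```text
12.0 [-0.32  0.27 -0.84 -2.8  -0.65 -1.74] [577.82574449  29.5025992  172.28518548] 28.871804887193502
[ 1.41982891  0.01714359 -0.33104758] [-0.09464504  0.08909803  0.0133801 ]
```

View pics/w6.png

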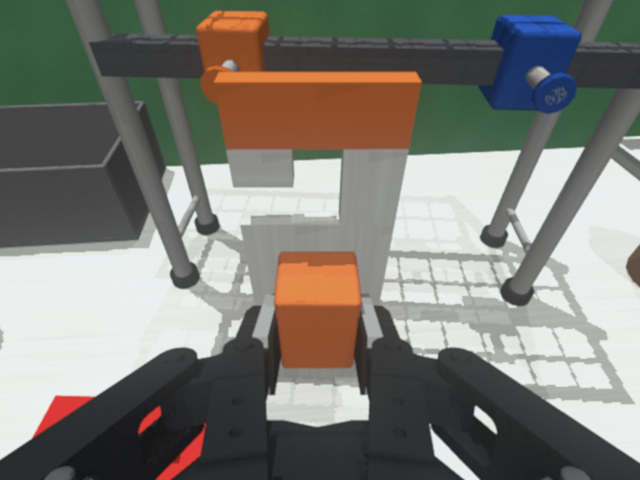

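The view shows the orange pin: block (235,40), pin root (230,66) and head at about (216,84), partly hidden behind the strip. The blue pin's head is at (555,92) and its block at (530,60). The feet are at (184,275), (518,291), (207,224) and (494,236). I'll fit both pins from their silhouettes and check against the feet.

```bash
cat >> kin.py <<'E'
from scipy.optimize import minimize
_t=np.linspace(0,2*np.pi,40)
HEAD=np.vstack([[[x,10*np.cos(a),10*np.sin(a)] for a in _t] for x in(-18,-12)])
BLK=np.array([[x,y,z] for x in(12,52) for y in(-18,18) for z in(-22,22)],float)
def sil(c,p):
    m=np.zeros((480,640),np.uint8); Rz=R.from_euler('z',p[2],degrees=True)
    for S in(HEAD,BLK): cv2.fillConvexPoly(m,cv2.convexHull(proj(c,Rz.apply(S)+[p[0],p[1],220]).astype(np.float32)).round().astype(np.int32),255)
    return m
def cmask(f,hue):
    im=cv2.imread(f"pics/{f}.png"); H=cv2.cvtColor(im,cv2.COLOR_BGR2HSV)
    lo,hi=((100,110,40),(130,255,255)) if hue=="b" else ((5,140,60),(18,255,255))
    return cv2.inRange(H,lo,hi)
def fitpins(f,boxes,p0):
    """boxes: {o:(u0,u1,v0,v1),b:..}; p=[xo,yo,xb,yb,yaw]"""
    c=cam(f"pics/{f}.npz"); bl=lambda m:cv2.GaussianBlur(m.astype(np.float32)/255,(0,0),1.5)
    M={}
    for k,(u0,u1,v0,v1) in boxes.items():
        w=np.zeros((480,640),np.uint8); w[v0:v1,u0:u1]=1; M[k]=(bl(cmask(f,k)*w)*w,w)
    def cost(p):
        e=0
        for k,(m,w) in M.items():
            q=(p[0],p[1],p[4]) if k=="o" else (p[2],p[3],p[4]); e+=((bl(sil(c,q)*w)*w-m)**2).sum()
        return e
    s=minimize(cost,p0,method="Nelder-Mead",options=dict(initial_simplex=np.array([p0]+[np.array(p0)+d for d in np.diag([8,8,8,8,4])]),maxfev=900)); print(s.x.round(2),s.fun.round(1),cost(p0).round(1)); return s.x
E
python3 - <<'E'
from kin import *
p=fitpins("w6",dict(o=(185,290,0,70),b=(470,600,0,130)),[716.6,66,691.6,-109,-8.1])
c=cam("pics/w6.npz")
a=np.radians(p[4]); print("spacing",np.hypot(p[0]-p[2],p[1]-p[3]),"yaw from line",np.degrees(np.arctan2(-(p[0]-p[2]),p[1]-p[3])))
mid=np.array([p[0]+p[2],p[1]+p[3]])/2
feet=R.from_euler('z',p[4],degrees=True).apply([[32,170,0],[32,-170,0],[115,170,0],[115,-170,0]])+[*mid,0]
print(mid,proj(c,feet).round(0).tolist(),"seen (184,277)(518,293)(207,225)(494,238)")
im=cv2.imread("pics/w6.png")
for q in((p[0],p[1],p[4]),(p[2],p[3],p[4])):
    cs,_=cv2.findContours(sil(c,q),cv2.RETR_EXTERNAL,cv2.CHAIN_APPROX_NONE); cv2.drawContours(im,cs,-1,(0,255,255),1)
cv2.imwrite("pics/m4.png",np.hstack([cv2.resize(im[0:130,180:310],None,fx=3,fy=3),cv2.resize(im[0:130,470:600],None,fx=3,fy=3)]))
E
```

```text
[ 719.51   70.08  695.49 -109.05   -8.27] 1578.3 2290.4
spacing 180.72824728216744 yaw from line -7.637435542997573
[707.50178842 -19.48377314] [[195.0, 278.0], [521.0, 292.0], [215.0, 226.0], [498.0, 237.0]] seen (184,277)(518,293)(207,225)(494,238)
```

View pics/m4.png

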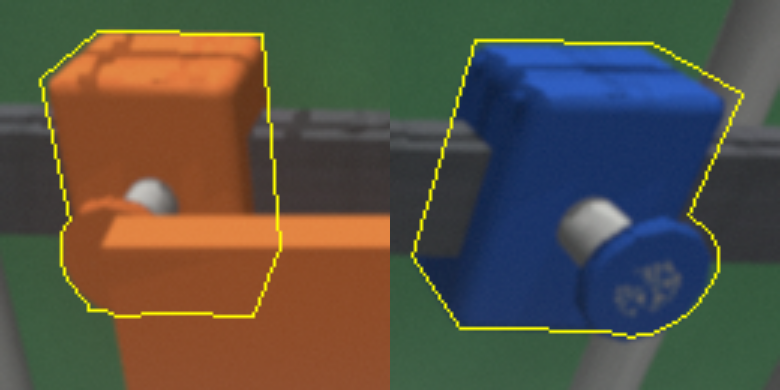

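Run:
```python
from kin import *
c=cam("pics/w6.npz")
O=([[12,18,22],[12,-18,22],[12,0,5]],[(197.3,31.7),(259.3,32.2),(230,59.3)])
B=([[-18,0,0],[12,18,22],[12,-18,22],[12,18,-22],[12,0,5]],[(556.7,94),(515,34.5),(580.7,35.5),(494,108.5),(538.3,66)])
F=([[32,170,0],[32,-170,0],[115,170,0],[115,-170,0]],[(184,277),(518,293),(207,225),(494,238)])
def f(p,w=.4):
    Rz=R.from_euler('z',p[4],degrees=True); e=[]
    for (P3,px),xy in((O,p[:2]),(B,p[2:4])): e.append((proj(c,Rz.apply(P3)+[*xy,220])-px).ravel())
    if w: e.append(w*(proj(c,Rz.apply(F[0])+[*(p[:2]+p[2:4])/2,0])-F[1]).ravel())
    return np.concatenate(e)
for w in(.4,0):
    s=least_squares(f,[718,68,693,-109,-8.],kwargs=dict(w=w)); p=s.x
    print(p.round(2),np.round(s.fun,1),"spacing",np.hypot(*(p[:2]-p[2:4])),np.degrees(np.arctan2(-(p[0]-p[2]),p[1]-p[3])))
```

```text
[ 714.01   67.77  693.23 -106.36   -6.74] [-2.7 -2.7  0.2 -2.6  1.9  2.8 -0.7  1.1  1.3 -2.8  3.3 -3.2 -4.   2.4
 -1.2 -0.6  3.2  2.6  1.  -0.6  1.5  2.4  0.4 -0.4] spacing 175.36528084195544 -6.803886042747807
[ 713.26   67.42  693.3  -106.54   -5.96] [-2.7 -2.2  0.6 -2.4  2.2  3.2  0.1  1.   1.4 -2.7  3.  -3.4 -3.9  2.5
 -1.2 -0.7] spacing 175.09923951475457 -6.547071999955022
```

```bash
cat >> kin.py <<'E'
PO=(715,67.5);PB=(693.5,-107);PY=-6.8
E
python3 - <<'E'
from kin import *
plan([tgt(pin(PO,PY,dx,dy),-5.5,63,GO,0,zb) for dx,dy,zb in((0,-50,97),(0,0,97),(0,0,79))],0,ns=[6,6,3])
E
```

```text
6 rows [0.85, -0.01, 1.62, -0.09, 0.01, 0.04] total cm [5.13, -0.04, 9.72]
   ik [[-0.26, 0.39, -0.6, -2.86, -0.54, -1.74]] [687.3  20.4 173.7]
6 rows [0.01, -0.83, 0.02, 0.0, 0.0, 0.0] total cm [0.05, -5.0, 0.1]
   ik [[-0.15, 0.41, -0.65, -3.05, -0.59, -1.62]] [693.2  70.1 173.7]
3 rows [-0.53, 0.0, 0.27, 0.0, 0.0, 0.0] total cm [-1.6, 0.0, 0.82]
   ik [[-0.15, 0.45, -0.66, -3.06, -0.64, -1.61]] [693.2  70.1 155.7]
```

Emit:
servo_tool(rows=[[0, 0.85, -0.01, 1.62, -0.09, 0, 0.04], [0, 0.85, -0.01, 1.62, -0.09, 0, 0.04], [0, 0.85, -0.01, 1.62, -0.09, 0, 0.04], [0, 0.85, -0.01, 1.62, -0.09, 0, 0.04], [0, 0.85, -0.01, 1.62, -0.09, 0, 0.04], [0, 0.85, -0.01, 1.62, -0.09, 0, 0.04], [0, 0, 0, 0, 0, 0, 0]])

```text
clock: 12.7
position: [689.8, 19.5, 175.2]
ee_rot: [0.851, -0.041, 0.523, 0.025]
contact_force: [-0.4, -0.5, -2.0]
gripper_width: 28.8
```

Run:
```python
from kin import *
for k in range(2): snap("wrist","w7")
snap("scene","s7"); s=read_state(); print(s["clock"],s["contact_force"])
X=np.mean([np.array(read_state()["position"]) for _ in range(5)],0); print(X)
a=cv2.imread("pics/w7.png")[0:400,0:480]; b=cv2.resize(cv2.imread("pics/s7.png")[170:270,170:270],None,fx=3,fy=3,interpolation=cv2.INTER_CUBIC)
b=np.pad(b,((0,100),(0,0),(0,0)));cv2.imwrite("pics/m5.png",np.hstack([a,b]))
```

```text
12.85 [-0.4394947   0.15523795 -2.01938703]
[686.7624655   20.01032133 173.64776968]
```

View pics/m5.png

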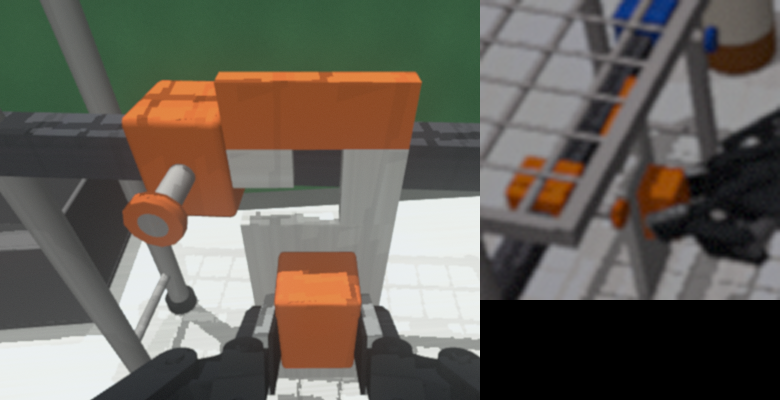

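The view shows the orange head centred at about (153,221) left of the plate, with the pin running to the block at (181,172) and the slot mouth at about (235,200). I'll solve the pin position from these.

Run:
```python
from kin import *
c=cam("pics/w7.npz")
A=np.array([[-18,0,0],[12,0,5],[12,18,22],[12,-18,22],[12,-18,-22]],float); px=[(153,221),(182,166),(133,118),(218,124),(238,215)]
Rz=R.from_euler('z',PY,degrees=True)
for n in(1,2,5):
  f=lambda p:(proj(c,Rz.apply(A[:n])+p)-px[:n]).ravel()
  if n==1: print(onz(c,px[0],220)+Rz.apply([18,0,0]))
  s=least_squares(f,[715,67,220]) if n>1 else None
  if s: print(s.x.round(1),s.fun.round(1))
r=pose()[0]; x=c[1][:3,3]-r.apply([73,.3,-132.7])
pts=[[-4,28,165],[-4,-28,165],[-4,28,131],[-4,8,131],[-4,-8,115],[-4,28,115],[-30,15,102.5],[-30,-15,102.5],[-30,-15,57.5],[-30,15,57.5]]
px2=[(217,80),(420,80),(230,187),(293,187),(341,223),(243,223),(277,302),(360,302),(357,367),(281,367)]
v=fithand(c,(r,x),pts,px2)
print("cam-derived tcp",x, "plate origin",x-(tgt((0,0),-5.5,63,[0,0,0])[0].apply(tgt((0,0),0,63,[0,0,0])[0].inv().apply(v[:3]))))
```

```text
[721.09793395  71.05792507 220.        ]
[726.1  72.3 215.4] [ 3.5  1.3 -4.  -1.5]
[728.9  71.3 214.3] [ 9.1 -1.8  0.4 -3.1 -9.2  4.8  0.7 -0.1 -1.8  0.1]
tcp in plate [-22.1   0.6  76.5] lean [63.13  0.15] [-1.9  1.2  1.6  1.2  4.4 -1.   1.2 -1.  -0.9 -0.2 -1.8 -0.3 -3.6 -1.
  2.6 -0.8 -3.4  0.9  1.2  0.8]
cam-derived tcp [688.00612627  19.92541012 173.94905228] plate origin [709.94331043  17.16783744  97.40279563]
```

Run:
```python
from kin import *
c=cam("pics/w7.npz"); m=cmask("w7","o")
w=np.zeros_like(m); w[60:260,100:214]=1
bl=lambda m:cv2.GaussianBlur(m.astype(np.float32)/255,(0,0),1.2)
# head only: fill pin/grey centre
hm=m.copy(); 
for box in((60,260,100,214),(186,260,100,192)):
  w=np.zeros_like(m); w[box[0]:box[1],box[2]:box[3]]=1
  mm=cv2.morphologyEx(m,cv2.MORPH_CLOSE,np.ones((25,25),np.uint8)) if box[0]>100 else m
  M=bl(mm*w)*w
  for z in(220,217):
    def cost(p):
        S=sil(c,(p[0],p[1],p[2])) if z==220 else None
        if z!=220:
            S=np.zeros_like(m); Rz=R.from_euler('z',p[2],degrees=True)
            for Q in(HEAD,BLK): cv2.fillConvexPoly(S,cv2.convexHull(proj(c,Rz.apply(Q)+[p[0],p[1],z]).astype(np.float32)).round().astype(np.int32),255)
        return ((bl(S*w)*w-M)**2).sum()+2*(p[2]+7)**2
    s=minimize(cost,[717,69,-7],method="Nelder-Mead",options=dict(initial_simplex=[[717,69,-7],[723,69,-7],[717,74,-7],[717,69,-4]])); print(box,z,s.x.round(1),round(s.fun))
ys,xs=np.nonzero(mm[186:260,100:192]); print(xs.min()+100,xs.max()+100,ys.min()+186,ys.max()+186)
for r in range(186,256,6): print(r,np.nonzero(m[r,100:214])[0][[0,-1]]+100,end=" ")
```

```text
(60, 260, 100, 214) 220 [720.2  69.3  -8.9] 1917
(60, 260, 100, 214) 217 [724.3  71.9  -9.7] 1720
(186, 260, 100, 192) 220 [720.6  70.8  -8.1] 107
(186, 260, 100, 192) 217 [723.9  72.7  -7.2] 57
123 191 186 245
186 [146 213] 192 [145 213] 198 [132 213] 204 [127 213] 210 [123 213] 216 [123 182] 222 [124 180] 228 [128 181] 234 [134 181] 240 [145 176] Traceback (most recent call last):
  File "<stdin>", line 20, in <module>
IndexError: index 0 is out of bounds for axis 0 with size 0
```

```bash
cat >> kin.py <<'E'
PO=(720,70.3);PB=(695.5,-109);PY=-8
E
python3 - <<'E'
from kin import *
for yw in(-5.5,-4.5): plan([tgt(pin(PO,PY,dx,dy),yw,63,GO,0,zb) for dx,dy,zb in((0,-52,96.2),(0,0,96.2),(0,0,79))],0,cur=(pose()[0],np.array([687.3,20,173.8])),ns=[2,9,4])
E
```

```text
2 rows [0.04, -0.09, 0.18, 0.02, 0.05, 0.0] total cm [0.08, -0.18, 0.36]
   ik [[-0.25, 0.4, -0.6, -2.87, -0.54, -1.74]] [691.   21.4 172.9]
9 rows [0.01, -0.58, 0.02, 0.0, 0.0, 0.0] total cm [0.1, -5.2, 0.2]
   ik [[-0.14, 0.42, -0.64, -3.07, -0.59, -1.61]] [698.2  72.9 172.9]
4 rows [-0.38, 0.0, 0.2, 0.0, 0.0, 0.0] total cm [-1.53, 0.0, 0.78]
   ik [[-0.14, 0.45, -0.65, -3.07, -0.64, -1.61]] [698.2  72.9 155.7]
2 rows [0.04, -0.07, 0.18, 0.46, 0.05, -0.22] total cm [0.08, -0.14, 0.36]
   ik [[-0.26, 0.4, -0.58, -2.82, -0.52, -1.77]] [691.   21.  172.9]
9 rows [0.02, -0.58, 0.03, 0.0, 0.0, 0.0] total cm [0.14, -5.19, 0.28]
   ik [[-0.15, 0.42, -0.63, -3.02, -0.57, -1.64]] [698.2  72.5 172.9]
4 rows [-0.38, 0.0, 0.2, 0.0, 0.0, 0.0] total cm [-1.53, 0.0, 0.78]
   ik [[-0.15, 0.45, -0.64, -3.03, -0.62, -1.63]] [698.2  72.5 155.7]
```

Emit:
servo_tool(rows=[[0, 0.04, -0.09, 0.18, 0, 0.05, 0], [0, 0.04, -0.09, 0.18, 0, 0.05, 0], [0, 0.01, -0.58, 0.02, 0, 0, 0], [0, 0.01, -0.58, 0.02, 0, 0, 0], [0, 0.01, -0.58, 0.02, 0, 0, 0], [0, 0.01, -0.58, 0.02, 0, 0, 0], [0, 0.01, -0.58, 0.02, 0, 0, 0], [0, 0, 0, 0, 0, 0, 0]])

```text
clock: 13.65
position: [695.3, 50.8, 173.1]
ee_rot: [0.851, -0.041, 0.522, 0.025]
contact_force: [0.5, -0.2, -1.7]
gripper_width: 28.9
```

Run:
```python
from kin import *
snap("wrist","w8"); s=read_state(); X=np.mean([np.array(read_state()["position"]) for _ in range(5)],0); print(s["clock"],X,s["contact_force"],s["wrist_torque"],np.round(s["joints"],2))
m=cmask("w8","o"); c=cam("pics/w8.npz")
w=np.zeros_like(m); w[150:300,150:330]=1
print([ (r,(np.nonzero(m[r,120:300])[0][[0,-1]]+120).tolist()) for r in range(190,250,6) if m[r,120:300].any()])
print("pred head c",proj(c,R.from_euler('z',PY,degrees=True).apply([[-18,0,0],[-12,0,0],[0,0,0]])+[*PO,220]).round())
```

```text
13.7 [695.3554136   50.47367702 173.19038633] [ 0.1211593  -0.14110684 -2.22590099] [ 0.22122775  2.34578383 -0.02338772] [-0.19  0.41 -0.63 -2.98 -0.57 -1.66]
[(190, [222, 299]), (196, [223, 299]), (202, [225, 299]), (208, [222, 299]), (214, [220, 275]), (220, [219, 278]), (226, [219, 277]), (232, [220, 276]), (238, [224, 275]), (244, [232, 271])]
pred head c [[246. 229.]
 [250. 217.]
 [255. 195.]]
```

Emit:
servo_tool(rows=[[0, 0.01, -0.56, 0.02, 0, 0, 0], [0, 0.01, -0.56, 0.02, 0, 0, 0], [0, 0.01, -0.56, 0.02, 0, 0, 0], [0, 0.01, -0.56, 0.02, 0, 0, 0], [0, 0, 0, 0, 0, 0, 0], [0, 0, 0, 0, 0, 0, 0]])

```text
clock: 14.3
position: [698.5, 72.3, 173.3]
ee_rot: [0.851, -0.041, 0.522, 0.025]
contact_force: [0.5, -0.3, -2.1]
gripper_width: 29.3
```

Run:
```python
from kin import *
snap("wrist","w9"); s=read_state(); X=np.mean([np.array(read_state()["position"]) for _ in range(5)],0); print(s["clock"],X,s["contact_force"],s["wrist_torque"],np.round(s["joints"],2))
m=cmask("w9","o"); c=cam("pics/w9.npz")
print([ (r,(np.nonzero(m[r,230:400])[0][[0,-1]]+230).tolist()) for r in range(190,256,4) if m[r,230:400].any()])
print("pred head c",proj(c,R.from_euler('z',PY,degrees=True).apply([[-18,0,0],[-12,0,0],[0,0,0]])+[*PO,220]).round())
```

```text
14.35 [698.59797437  72.11208387 173.41099033] [-0.03532844  0.49603804 -3.0454487 ] [0.19550165 2.41047956 0.02489472] [-0.14  0.42 -0.64 -3.07 -0.59 -1.61]
[(190, [276, 338]), (194, [276, 338]), (198, [277, 337]), (202, [277, 337]), (206, [278, 337]), (210, [290, 340]), (214, [290, 343]), (218, [288, 344]), (222, [287, 345]), (226, [287, 345]), (230, [286, 345]), (234, [287, 345]), (238, [289, 343]), (242, [290, 341]), (246, [295, 338]), (250, [300, 333]), (254, [281, 353])]
pred head c [[314. 231.]
 [315. 219.]
 [316. 198.]]
```

Emit:
servo_tool(rows=[[0, -0.38, 0, 0.19, 0, 0, 0], [0, -0.38, 0, 0.19, 0, 0, 0], [0, -0.36, 0, 0.18, 0, 0, 0], [0, -0.27, 0, 0.14, 0, 0, 0], [0, 0, 0, 0, 0, 0, 0], [0, 0, 0, 0, 0, 0, 0]])

```text
clock: 14.95
position: [698.5, 72.0, 157.6]
ee_rot: [0.851, -0.042, 0.522, 0.026]
contact_force: [0.1, 0.1, -1.5]
gripper_width: 28.7
```

Run:
```python
from kin import *
snap("wrist","w10"); s=read_state(); X=np.mean([np.array(read_state()["position"]) for _ in range(5)],0); print(s["clock"],X,s["contact_force"],s["wrist_torque"])
```

```text
15.0 [698.51534332  71.95708749 157.72176364] [-0.20861393 -0.37891862 -1.91407159] [ 0.17684866  2.36000651 -0.04455588]
```

Emit:
servo_tool(rows=[[0, -0.09, 0, 0.05, 0, 0, 0], [0, -0.09, 0, 0.05, 0, 0, 0], [0, 0, 0, 0, 0, 0, 0]])

```text
clock: 15.3
position: [699.2, 71.9, 157.0]
ee_rot: [0.85, -0.042, 0.524, 0.026]
contact_force: [-1.9, -0.4, 0.6]
gripper_width: 28.3
```

Emit:
servo_tool(rows=[[0, -0.09, 0, 0.05, 0, 0, 0], [0, 0, 0, 0, 0, 0, 0]])

```text
clock: 15.5
position: [699.6, 71.9, 156.8]
ee_rot: [0.85, -0.042, 0.525, 0.026]
contact_force: [-2.5, 0.1, 4.3]
gripper_width: 29.0
```

Run:
```python
from kin import *
s=read_state(); X=np.mean([np.array(read_state()["position"]) for _ in range(5)],0); print(s["clock"],X,s["contact_force"],s["wrist_torque"])
```

```text
15.5 [699.63883726  71.91253035 156.78911351] [-2.5023079   0.0839915   4.33118082] [ 0.03448058  0.63130541 -0.07300542]
```

Emit:
servo_tool(rows=[[0.4, 0, 0, 0, 0, 0, 0], [0.45, 0, 0, 0, 0, 0, 0], [0.55, 0, 0, 0, 0, 0, 0], [0.65, 0, 0, 0, 0, 0, 0], [0.7, 0, 0, 0, 0, 0, 0]])

```text
clock: 16.0
position: [698.6, 72.0, 154.4]
ee_rot: [0.851, -0.042, 0.522, 0.026]
contact_force: [0.1, -0.2, -0.7]
gripper_width: 59.9
```

Run:
```python
from kin import *
snap("wrist","w11"); s=read_state(); print(s["clock"],s["position"],s["contact_force"],s["wrist_torque"],s["gripper_width"])
a,b=[cv2.imread(f"pics/{n}.png") for n in("w10","w11")]
for n in("w10","w11"):
    H=cmask(n,"o"); ys,xs=np.nonzero(H[40:160]); print(n,"strip",xs.min(),xs.max(),ys.min()+40); ys,xs=np.nonzero(H[255:380,250:390]); print("block",xs.min()+250,xs.max()+250,ys.min()+255,ys.max()+255)
```

```text
16.05 [698.55760331  71.98774848 154.47359611] [-0.27148135  0.04951207  0.49770294] [ 0.19774214  1.78790454 -0.03184628] 60.029487327611584
w10 strip 214 421 40
block 275 360 255 367
w11 strip 212 423 40
block 274 359 255 359
```

Run:
```python
from kin import *
r,x=pose(); r=tgt((0,0),-5.5,63,[0,0,0])[0]
for d in(60,110): t=(r,x-r.apply([0,0,d])); print(d,t[1].round(),[u.round(2).tolist() for u in allik(t)])
pb=((580.7,-312.4),-18.5)
q0=allik((r,x-r.apply([0,0,110])))[0]
for o in([-60,0,60],[-90,0,100],[-40,0,30],[0,0,0]): 
    s=allik(tgt(*pb,LG,G+o,3,10)); print(o,tgt(*pb,LG,G+o,3,10)[1].round(),[u.round(2).tolist() for u in s])
q1=allik(tgt(*pb,LG,G+[-90,0,100],3,10))[0]; N=14
qs=[q0+(q1-q0)*k/N for k in range(N+1)]; show(qs,2); fmt(jrows(qs))
```

```text
60 [645.  77. 182.] [[-0.15, 0.34, -0.75, -3.06, -0.62, -1.61]]
110 [601.  81. 204.] [[-0.16, 0.24, -0.82, -3.04, -0.59, -1.63]]
[-60, 0, 60] [ 497. -285.  142.] [[-0.98, 0.37, -0.67, -2.21, -0.77, -2.03]]
[-90, 0, 100] [ 467. -274.  180.] [[-0.98, 0.22, -0.67, -2.06, -0.69, -2.23]]
[-40, 0, 30] [ 518. -291.  113.] [[-0.98, 0.47, -0.67, -2.3, -0.84, -1.92]]
[0, 0, 0] [ 557. -305.   85.] [[-0.93, 0.58, -0.61, -2.38, -0.85, -1.86]]
[-0.16  0.24 -0.82 -3.04 -0.59 -1.63] [601.  81. 204.] W [347. 106. 335.] C [336. -54. 342.] [ 0.89 -0.09 -0.45]
[-0.28  0.23 -0.8  -2.9  -0.6  -1.71] [602.  31. 207.] W [345.  64. 329.] C [334. -95. 348.] [ 0.9  -0.11 -0.43]
[-0.39  0.23 -0.78 -2.76 -0.62 -1.8 ] [597. -21. 207.] W [338.  20. 322.] C [ 328. -136.  354.] [ 0.9  -0.14 -0.4 ]
[-0.51  0.23 -0.75 -2.62 -0.63 -1.89] [586. -73. 205.] W [326. -24. 316.] C [ 316. -177.  360.] [ 0.91 -0.17 -0.39]
[-0.63  0.23 -0.73 -2.48 -0.64 -1.97] [ 567. -125.  201.] W [308. -68. 310.] C [ 299. -217.  366.] [ 0.9  -0.2  -0.38]
[-0.75  0.22 -0.71 -2.34 -0.66 -2.06] [ 541. -177.  195.] W [ 284. -111.  305.] C [ 276. 
[... 183 characters left out ...]
69 -2.23] [ 467. -274.  180.] W [ 219. -191.  297.] C [ 217. -324.  387.] [ 0.87 -0.29 -0.41]
max 3.18 1.37
[[1, 0.29, 2.47, 0.28, -0.78, 0.95, 0.6],[1, 0.2, 2.52, 0.21, -0.79, 0.86, 0.54],[1, 0.11, 2.57, 0.13, -0.79, 0.76, 0.48],[1, 0.02, 2.62, 0.04, -0.79, 0.66, 0.43],[1, -0.08, 2.66, -0.05, -0.8, 0.54, 0.39],[1, -0.17, 2.7, -0.15, -0.81, 0.43, 0.35],[1, -0.26, 2.74, -0.25, -0.82, 0.31, 0.32],[1, -0.35, 2.77, -0.36, -0.84, 0.19, 0.3],[1, -0.44, 2.8, -0.47, -0.85, 0.06, 0.28],[1, -0.53, 2.82, -0.58, -0.87, -0.07, 0.28],[1, -0.63, 2.84, -0.7, -0.89, -0.2, 0.28],[1, -0.72, 2.85, -0.81, -0.92, -0.34, 0.29]]
[[1, -0.81, 2.86, -0.93, -0.95, -0.47, 0.31],[1, -0.9, 2.86, -1.05, -0.98, -0.6, 0.33]]
```

Emit:
servo_tool(rows=[[0.7, 0, 0, -1, 0, 0, 0], [0.7, 0, 0, -1.5, 0, 0, 0], [0.7, 0, 0, -2, 0, 0, 0], [0.8, 0, 0, -2.5, 0, 0, 0], [1, 0, 0, -2.5, 0, 0, 0], [1, 0, 0, -1.5, 0, 0, 0]])

```text
clock: 16.65
position: [598.2, 82.1, 205.5]
ee_rot: [0.851, -0.041, 0.523, 0.026]
contact_force: [0.0, 0.4, -0.2]
gripper_width: 85.4
```

Run:
```python
from kin import *
snap("wrist","w12"); snap("scene","s12"); s=read_state(); print(s["clock"],np.round(s["joints"],2),s["position"],s["contact_force"])
c=cam("pics/w12.npz")
# predicted hung plate points with plate at pin pose
Rz=R.from_euler('z',-6,degrees=True)
P3=Rz.apply([[-4,28,165],[-4,-28,165],[-30,15,102.5],[-30,-15,57.5],[-4,28,0],[-4,-28,0]])+[*PO,80]
print(proj(c,P3).round().tolist())
m=cmask("w12","o"); n,l,st,ce=cv2.connectedComponentsWithStats(m); print([(st[i].tolist()) for i in range(1,n) if st[i][4]>150])
```

```text
16.75 [-0.16  0.23 -0.83 -3.05 -0.59 -1.62] [598.58270392  82.08867856 206.01130091] [-0.43532452 -0.20851886 -0.07594354]
[[267.0, 105.0], [367.0, 105.0], [292.0, 221.0], [338.0, 270.0], [284.0, 293.0], [349.0, 293.0]]
[[268, 76, 101, 96, 5880], [295, 198, 46, 69, 2900]]
```

Emit:
servo_tool(rows=[[1, 0.29, 2.47, 0.28, -0.78, 0.95, 0.6], [1, 0.2, 2.52, 0.21, -0.79, 0.86, 0.54], [1, 0.11, 2.57, 0.13, -0.79, 0.76, 0.48], [1, 0.02, 2.62, 0.04, -0.79, 0.66, 0.43], [1, -0.08, 2.66, -0.05, -0.8, 0.54, 0.39], [1, -0.17, 2.7, -0.15, -0.81, 0.43, 0.35], [1, -0.26, 2.74, -0.25, -0.82, 0.31, 0.32], [1, -0.35, 2.77, -0.36, -0.84, 0.19, 0.3], [1, -0.44, 2.8, -0.47, -0.85, 0.06, 0.28], [1, -0.53, 2.82, -0.58, -0.87, -0.07, 0.28], [1, -0.63, 2.84, -0.7, -0.89, -0.2, 0.28], [1, -0.72, 2.85, -0.81, -0.92, -0.34, 0.29]])

```text
clock: 17.95
position: [506.7, -227.8, 188.3]
ee_rot: [0.824, -0.121, 0.548, 0.078]
contact_force: [0.0, 0.6, 0.3]
gripper_width: 85.5
```

Emit:
servo_tool(rows=[[1, -0.81, 2.86, -0.93, -0.95, -0.47, 0.31], [1, -0.9, 2.86, -1.05, -0.98, -0.6, 0.33], [1, 0, 0, 0, 0, 0, 0], [1, 0, 0, 0, 0, 0, 0]])

```text
clock: 18.35
position: [466.6, -274.4, 180.5]
ee_rot: [0.827, -0.136, 0.538, 0.088]
contact_force: [-0.5, 0.9, -0.4]
gripper_width: 85.5
```

Run:
```python
from kin import *
snap("wrist","w13"); s=read_state(); print(s["clock"],np.round(s["joints"],2),s["position"])
c=cam("pics/w13.npz"); Rp=R.from_euler('z',-18.5,degrees=True)*R.from_euler('y',-3,degrees=True)
P3=Rp.apply([[-4,28,165],[-4,-28,165],[-30,15,102.5],[-30,-15,102.5],[-30,-15,57.5],[-30,15,57.5]])+[580.7,-312.4,10]
print(proj(c,P3).round().tolist())
m=cmask("w13","b"); n,l,st,ce=cv2.connectedComponentsWithStats(m); print([(st[i].tolist()) for i in range(1,n) if st[i][4]>150])
for i in range(1,n):
    if st[i][4]>600:
        cs,_=cv2.findContours((l==i).astype(np.uint8),0,2); print(cv2.approxPolyDP(cs[0],2.5,True)[:,0].tolist())
```

```text
18.4 [-0.98  0.22 -0.67 -2.07 -0.69 -2.22] [ 466.78696137 -273.84100333  180.35412345]
[[271.0, 192.0], [360.0, 192.0], [294.0, 288.0], [337.0, 288.0], [335.0, 325.0], [297.0, 325.0]]
[[0, 36, 36, 79, 1122], [276, 183, 88, 32, 2475], [297, 261, 41, 61, 2285]]
[[0, 36], [0, 114], [15, 113], [35, 93], [14, 92], [0, 63], [17, 55], [10, 40]]
[[277, 183], [279, 211], [359, 214], [362, 185]]
[[301, 261], [297, 280], [300, 319], [334, 321], [337, 263]]
```

Run:
```python
from kin import *
c=cam("pics/w13.npz")
pl=np.array([(277,188),(361.5,190),(297,279),(337.5,281),(334.5,321),(300,319.)])
st=proj(c,[[0,0,0.]]*6)
a,_=fitplate(c,pl,st,[580,-312,-18.5]) if 1 else 0
for o in((a[:2],a[2]),): plan([tgt(*o,LG,G+k,3,10) for k in([-40,0,30],[0,0,0])],1,ns=[5,4])
```

```text
plate [ 586.22 -317.43  -22.05    3.49] [-1.2 -1.7  1.3 -0.9 -1.   2.   0.7  1.8  1.7 -1.3 -1.5 -1.1]
stand [ 4.88071614e+09 -5.85482597e+09  1.25013536e+06] [4.0000e-01 1.0612e+03 4.0000e-01 1.0612e+03 4.0000e-01 1.0612e+03
 4.0000e-01 1.0612e+03 4.0000e-01 1.0612e+03 4.0000e-01 1.0612e+03]
5 rows [-0.74, -0.04, 1.66, -0.63, -0.02, 0.27] total cm [-3.69, -0.07, 8.29]
   ik [[-0.96, 0.48, -0.71, -2.42, -0.85, -1.84]] [ 524.7 -292.5  113. ]
4 rows [-0.21, -0.0, 1.23, 0.0, 0.0, 0.0] total cm [-0.86, -0.0, 4.93]
   ik [[-0.92, 0.58, -0.64, -2.49, -0.87, -1.8]] [ 563.2 -308.1   85.2]
```

Run:
```python
from kin import *
plan([tgt((584.5,-315.5),-20.5,LG,G+k,3,10) for k in([-35,0,22],)],1,ns=[6])
```

```text
6 rows [-0.71, -0.02, 1.48, -0.29, -0.02, 0.12] total cm [-4.27, -0.0, 8.89]
   ik [[-0.96, 0.51, -0.69, -2.38, -0.86, -1.85]] [ 527.4 -294.2  105.3]
```

Emit:
servo_tool(rows=[[1, -0.71, -0.02, 1.48, -0.29, 0, 0.12], [1, -0.71, -0.02, 1.48, -0.29, 0, 0.12], [1, -0.71, -0.02, 1.48, -0.29, 0, 0.12], [1, -0.71, -0.02, 1.48, -0.29, 0, 0.12], [1, -0.71, -0.02, 1.48, -0.29, 0, 0.12], [1, -0.71, -0.02, 1.48, -0.29, 0, 0.12], [1, 0, 0, 0, 0, 0, 0], [1, 0, 0, 0, 0, 0, 0]])

```text
clock: 19.2
position: [527.5, -293.0, 105.0]
ee_rot: [0.825, -0.148, 0.536, 0.096]
contact_force: [0.5, 0.2, 0.7]
gripper_width: 85.5
```

```bash
cat > blue.py <<'E'
from kin import *
import sys
n=sys.argv[1]; snap("wrist",n); s=read_state(); print(s["clock"],s["position"],s["contact_force"])
im=cv2.imread(f"pics/{n}.png"); m=cmask(n,"b"); k,l,st,ce=cv2.connectedComponentsWithStats(m)
for i in range(1,k):
    if st[i][4]>1500:
        cs,_=cv2.findContours((l==i).astype(np.uint8),0,2); print(st[i].tolist(),cv2.approxPolyDP(cs[0],2,True)[:,0].tolist())
        # brightness profile down the middle to find top/front crease
        x=int(ce[i][0]); g=cv2.GaussianBlur(im[:,:,0].astype(float),(5,1),0)[:,x]; y0=st[i][1]; print("  col",x,y0,g[y0:y0+st[i][3]:2].astype(int).tolist())
E
python3 blue.py w14
```

```text
19.25 [ 527.3696886  -293.16977167  105.65454033] [-0.39686868  0.26224516 -0.01233089]
[246, 98, 151, 58, 7980] [[247, 102], [254, 153], [389, 153], [396, 109], [394, 100], [249, 98]]
  col 321 98 [144, 175, 176, 177, 175, 125, 95, 96, 97, 97, 97, 98, 97, 98, 97, 98, 98, 98, 99, 98, 98, 98, 100, 99, 99, 98, 99, 100, 99]
[287, 236, 66, 94, 5675] [[292, 237], [287, 265], [292, 326], [345, 329], [352, 276], [349, 238]]
  col 319 236 [112, 115, 114, 114, 130, 155, 167, 169, 169, 168, 170, 171, 180, 181, 181, 181, 181, 180, 175, 150, 110, 100, 101, 101, 100, 99, 100, 99, 99, 99, 99, 99, 100, 99, 98, 99, 98, 99, 98, 98, 97, 96, 96, 96, 96, 97, 95]
```

Run:
```python
from kin import *
c=cam("pics/w14.npz")
pl=np.array([(247,107.5),(396,109),(287.5,274),(352,275.5),(345.5,329),(292,327.5)])
Pp=np.array([[-4,28,165],[-4,-28,165],[-30,15,102.5],[-30,-15,102.5],[-30,-15,57.5],[-30,15,57.5]])
f=lambda p:(proj(c,(R.from_euler('z',p[2],degrees=True)*R.from_euler('y',-p[3],degrees=True)).apply(Pp)+[p[0],p[1],10])-pl).ravel()
s=least_squares(f,[584,-315,-20,3]); a=s.x; print(a.round(2),s.fun.round(1))
r,x=pose(); x=c[1][:3,3]-r.apply([73,.3,-132.7])
plan([tgt(a[:2],a[2],LG,G,a[3],10)],1,cur=(r,x),ns=[4])
```

```text
[ 584.81 -316.8   -21.93    4.24] [-0.7  1.3  0.8  1.3 -2.1 -1.8  1.3 -2.   2.1  0.5 -1.3  0.7]
4 rows [-0.12, 0.03, 1.01, -0.35, 0.29, 0.16] total cm [-0.43, 0.14, 4.06]
   ik [[-0.93, 0.6, -0.66, -2.49, -0.92, -1.77]] [ 560.3 -306.9   84.6]
```

Emit:
servo_tool(rows=[[1, -0.12, 0.03, 1.0, -0.25, 0.18, 0.12], [1, -0.12, 0.03, 1.0, -0.25, 0.18, 0.12], [1, -0.12, 0.03, 1.0, -0.25, 0.18, 0.12], [1, -0.12, 0.03, 1.0, -0.25, 0.18, 0.12], [1, 0, 0, 0, 0, 0, 0], [1, 0, 0, 0, 0, 0, 0]])

```text
clock: 19.85
position: [559.3, -307.2, 84.4]
ee_rot: [0.82, -0.156, 0.541, 0.103]
contact_force: [0.6, 0.5, 0.3]
gripper_width: 85.8
```

```bash
python3 blue.py w15
python3 - <<'E'
from kin import *
m=cmask("w15","b")
c=cam("pics/w15.npz"); r,x=pose(); x=c[1][:3,3]-r.apply([73,.3,-132.7]); print("tcp",x.round(1))
Rp=R.from_euler('z',-21.9,degrees=True)*R.from_euler('y',-4.2,degrees=True)
print("tcp in plate",Rp.inv().apply(x-[584.8,-316.8,10]).round(1),"want",G.round(1))
E
```

```text
19.9 [ 559.19109732 -307.17240682   84.67537919] [-0.14836749 -0.92500523 -1.28234171]
[208, 66, 213, 80, 15635] [[208, 75], [223, 144], [286, 145], [406, 144], [420, 77], [412, 66], [215, 66]]
  col 314 66 [96, 178, 182, 181, 182, 162, 104, 98, 98, 99, 99, 99, 99, 100, 99, 100, 100, 100, 101, 100, 100, 100, 100, 100, 100, 101, 100, 101, 102, 100, 101, 100, 101, 101, 101, 101, 100, 102, 101, 101]
[271, 252, 88, 117, 9365] [[279, 252], [274, 270], [271, 304], [281, 367], [348, 368], [358, 303], [352, 254]]
  col 314 252 [112, 118, 118, 118, 117, 118, 140, 163, 174, 174, 175, 174, 174, 175, 174, 177, 186, 186, 186, 186, 186, 186, 187, 186, 184, 174, 147, 116, 104, 104, 104, 102, 102, 101, 101, 102, 103, 103, 103, 102, 101, 102, 101, 100, 102, 101, 100, 100, 100, 100, 100, 99, 100, 100, 99, 99, 98, 99, 96]
tcp [ 559.5 -307.4   84.3]
tcp in plate [-21.5  -0.7  76.1] want [-20.9   0.   76.4]
```

Emit:
servo_tool(rows=[[0, 0, -0.06, 0, 0, 0, 0], [0, 0, 0, 0, 0, 0, 0], [0, 0, 0, 0, 0, 0, 0], [0, 0, 0, 0, 0, 0, 0], [0, 0, 0, 0, 0, 0, 0], [0, 0, 0, 0, 0, 0, 0], [0, 0.46, 0, -0.2, 0, 0, 0], [0, 0.46, 0, -0.2, 0, 0, 0], [0, 0.92, 0, -0.4, 0, 0, 0], [0, 0.92, 0, -0.4, 0, 0, 0]])

```text
clock: 20.9
position: [558.9, -306.4, 115.0]
ee_rot: [0.821, -0.157, 0.54, 0.103]
contact_force: [-0.5, 1.1, -2.5]
gripper_width: 28.8
```

Emit:
servo_tool(rows=[[0, 0.92, 0, -0.4, 0, 0, 0], [0, 0.92, 0, -0.4, 0, 0, 0], [0, 0.92, 0, -0.4, 0, 0, 0], [0, 0.46, 0, -0.2, 0, 0, 0], [0, 0, 0, 0, 0, 0, 0], [0, 0, 0, 0, 0, 0, 0]])

```text
clock: 21.5
position: [558.9, -306.4, 149.9]
ee_rot: [0.82, -0.156, 0.541, 0.103]
contact_force: [0.6, 0.6, -4.1]
gripper_width: 28.6
```

```bash
python3 blue.py w16
python3 - <<'E'
from kin import *
s=read_state(); print(s["gripper_width"],s["wrist_torque"])
H=cmask("w16","b"); r,x=pose(); print(np.degrees(np.arcsin(-r.apply([0,0,1])[2])), np.degrees(np.arctan2(*r.apply([0,0,1])[[1,0]])))
im=cv2.imread("pics/w16.png"); cv2.imwrite("pics/m6.png",im)
E
```

```text
21.55 [ 558.8096118  -306.39780808  149.4963965 ] [-0.07414957 -0.49946732 -3.65077645]
[213, 69, 210, 79, 15347] [[213, 79], [225, 146], [266, 147], [408, 146], [422, 81], [416, 70], [220, 69]]
  col 317 69 [97, 182, 187, 187, 188, 166, 106, 102, 102, 102, 102, 102, 102, 102, 103, 103, 102, 103, 102, 102, 104, 103, 102, 102, 103, 102, 102, 102, 103, 103, 103, 102, 102, 103, 103, 103, 102, 104, 103, 94]
[274, 253, 88, 117, 9323] [[282, 253], [279, 258], [274, 304], [283, 367], [350, 368], [354, 359], [361, 303], [354, 255]]
  col 317 253 [115, 120, 121, 121, 120, 125, 169, 178, 178, 178, 178, 180, 178, 178, 178, 183, 190, 190, 191, 190, 190, 190, 191, 190, 187, 175, 143, 113, 107, 106, 105, 105, 107, 105, 106, 106, 104, 105, 105, 105, 104, 104, 104, 104, 103, 104, 104, 103, 103, 103, 102, 103, 102, 102, 102, 102, 102, 102, 104]
28.96224813712076 [0.98816611 2.50551661 0.06953677]
23.273276488451287 -21.563465524499545
```

Run:
```python
from kin import *
pts=[[-4,28,165],[-4,-28,165],[-30,15,102.5],[-30,-15,102.5],[-30,-15,57.5],[-30,15,57.5]]
for n,px in(("w5",[(217,81),(419,80),(277,304),(360,304),(357,367),(281,367)]),("w16",[(214,80),(422,80.5),(274,304.5),(361,304.5),(351,368),(283,368)])):
    c=cam(f"pics/{n}.npz"); E=c[1]
    B=np.array([[0,.958,.285],[1,0,0],[0,.285,-.958]]); r=R.from_matrix(E[:3,:3]@B.T); x=E[:3,3]-r.apply([73,.3,-132.7]); v=fithand(c,(r,x),pts,px)
r,x=pose(); print(x)
GB=np.array([-21.9,0,76.5])
y=PY
up=tgt((586,-317.2),-21.6,63,GB,0,97); print("now dip",np.degrees(np.arcsin(-r.apply([0,0,1])[2])))
plan([up,tgt(pin(PB,y,-140,30),-8,63,GB,0,97),tgt(pin(PB,y,-110,54),-7,63,GB,0,97),tgt(pin(PB,y,0,54),-7,63,GB,0,96.5),tgt(pin(PB,y,0,0),-7,63,GB,0,96.5),tgt(pin(PB,y,0,0),-7,63,GB,0,79)],0)
```

```text
tcp in plate [-22.    1.   76.8] lean [63.31  1.06] [-1.5  1.2  2.3  1.6 -3.4 -3.   2.7 -2.3 -2.5  1.6  2.1  0.8]
tcp in plate [-21.3   0.3  76.2] lean [62.46 -0.56] [-1.2  1.1  0.8  0.9 -1.3 -1.4  1.6 -1.8  1.9  0.2 -1.8  0.6]
[ 558.8096118  -306.39780808  149.4963965 ]
now dip 23.273276488451287
1 rows [2.5, 0.0, -0.27, -0.03, -3.73, -0.02] total cm [2.5, 0.0, -0.27]
   ik [[-0.81, 0.32, -0.47, -2.17, -0.47, -2.28]] [ 565.6 -309.1  173.5]
9 rows [-0.47, -2.63, -0.92, 1.35, 0.0, -0.69] total cm [-5.33, -22.5, -10.46]
   ik [[-0.54, 0.21, -0.81, -2.5, -0.61, -1.93]] [539.4 -56.8 173.5]
2 rows [0.68, -1.17, 1.34, 0.45, -0.0, -0.23] total cm [1.36, -2.36, 2.67]
   ik [[-0.46, 0.25, -0.77, -2.59, -0.6, -1.88]] [572.3 -37.5 173.5]
4 rows [1.24, 0.05, 2.46, 0.0, 0.0, 0.0] total cm [4.95, 0.19, 9.82]
   ik [[-0.38, 0.38, -0.53, -2.63, -0.48, -1.92]] [681.3 -52.9 173. ]
2 rows [-0.02, 2.7, -0.04, 0.0, 0.0, 0.0] total cm [-0.04, 5.4, -0.08]
   ik [[-0.45, 0.37, -0.45, -2.39, -0.44, -2.12]] [ 673.8 -106.3  173. ]
1 rows [-1.56, 0.0, 0.79, 0.0, 0.0, 0.0] total cm [-1.56, 0.0, 0.79]
   ik [[-0.47, 0.41, -0.49, -2.45, -0.5, -2.03]] [ 673.8 -106.3  155.5]
```

Emit:
servo_tool(rows=[[0, 0.83, 0, -0.09, 0, -1.24, 0], [0, 0.83, 0, -0.09, 0, -1.24, 0], [0, 0.83, 0, -0.09, 0, -1.24, 0], [0, -0.24, -1.31, -0.46, 0.68, 0, -0.34], [0, -0.47, -2.63, -0.92, 1.35, 0, -0.69], [0, -0.47, -2.63, -0.92, 1.35, 0, -0.69], [0, -0.47, -2.63, -0.92, 1.35, 0, -0.69], [0, -0.47, -2.63, -0.92, 1.35, 0, -0.69], [0, -0.47, -2.63, -0.92, 1.35, 0, -0.69], [0, -0.47, -2.63, -0.92, 1.35, 0, -0.69], [0, -0.47, -2.63, -0.92, 1.35, 0, -0.69], [0, -0.47, -2.63, -0.92, 1.35, 0, -0.69]])

```text
clock: 22.75
position: [541.8, -69.4, 172.3]
ee_rot: [0.85, -0.064, 0.521, 0.039]
contact_force: [-0.3, -0.5, -3.3]
gripper_width: 28.7
```

Emit:
servo_tool(rows=[[0, -0.23, -1.32, -0.46, 0.68, 0, -0.35], [0, 0.45, -0.78, 0.89, 0.3, 0, -0.15], [0, 0.45, -0.78, 0.89, 0.3, 0, -0.15], [0, 0.45, -0.78, 0.89, 0.3, 0, -0.15], [0, 0, 0, 0, 0, 0, 0], [0, 0, 0, 0, 0, 0, 0]])

```text
clock: 23.35
position: [572.9, -37.9, 173.1]
ee_rot: [0.851, -0.051, 0.522, 0.032]
contact_force: [-0.6, 0.6, -4.2]
gripper_width: 29.2
```

Run:
```python
from kin import *
GB=np.array([-21.9,0,76.5])
snap("wrist","w17"); s=read_state(); print(s["clock"],np.round(s["joints"],2),s["gripper_width"])
X=np.mean([np.array(read_state()["position"]) for _ in range(5)],0); r=pose()[0]; print(X)
t=tgt(pin(PB,PY,-110,54),-7,63,GB,0,97); print(r.inv().apply(t[1]-X),np.degrees((r.inv()*t[0]).as_rotvec()))
c=cam("pics/w17.npz"); m=cmask("w17","b"); k,l,st,ce=cv2.connectedComponentsWithStats(m); print([st[i].tolist() for i in range(1,k) if st[i][4]>150])
print("pred head",proj(c,R.from_euler('z',PY,degrees=True).apply(HEAD[:40])+[*PB,220]).min(0),proj(c,R.from_euler('z',PY,degrees=True).apply(HEAD[:40])+[*PB,220]).max(0))
for rr in range(60,130,5): print(rr,(np.nonzero(m[rr,425:])[0][[0,-1]]+425).tolist() if m[rr,425:].any() else 0,end=" ")
```

```text
23.4 [-0.46  0.25 -0.77 -2.59 -0.6  -1.88] 28.679548073215564
[572.61890999 -38.01160639 173.18508817]
[ 0.13407182 -0.42816591 -0.43129969] [-0.07800709 -0.03716237  0.06122194]
[[213, 18, 233, 130, 19554], [274, 253, 87, 117, 9324]]
pred head [402.03392212  76.29713537] [440.48053919 113.9876405 ]
60 [425, 442] 65 [425, 440] 70 [425, 439] 75 [425, 438] 80 [425, 437] 85 [425, 436] 90 [425, 435] 95 [425, 435] 100 [425, 434] 105 [425, 432] 110 [425, 429] 115 0 120 0 125 0
```

Emit:
servo_tool(rows=[[0, 0.82, 0.03, 1.62, 0, 0, 0], [0, 0.82, 0.03, 1.62, 0, 0, 0], [0, 0.82, 0.03, 1.62, 0, 0, 0], [0, 0.82, 0.03, 1.62, 0, 0, 0], [0, 0.82, 0.03, 1.62, 0, 0, 0], [0, 0.82, 0.03, 1.62, 0, 0, 0], [0, 0, 0, 0, 0, 0, 0]])

```text
clock: 24.1
position: [682.6, -53.8, 174.1]
ee_rot: [0.85, -0.052, 0.523, 0.032]
contact_force: [0.3, 0.2, -2.6]
gripper_width: 28.9
```

```bash
cat > head.py <<'E'
from kin import *
import sys
n,u0,u1,v0,v1=sys.argv[1],*map(int,sys.argv[2:6]); GB=np.array([-21.9,0,76.5])
snap("wrist",n); s=read_state(); X=np.mean([np.array(read_state()["position"]) for _ in range(5)],0); print(s["clock"],X,s["contact_force"],np.round(s["joints"],2))
c=cam(f"pics/{n}.npz"); m=cmask(n,"b")
for r in range(v0,v1,6):
    z=np.nonzero(m[r,u0:u1])[0]; print(r,(z[[0,-1]]+u0).tolist() if len(z) else 0,end=" ")
h=proj(c,R.from_euler('z',PY,degrees=True).apply(HEAD)+[*PB,220]); print("\npred head box",h.min(0).round(),h.max(0).round())
w=np.zeros_like(m); w[v0:v1,u0:u1]=1; mm=cv2.morphologyEx(m,cv2.MORPH_CLOSE,np.ones((25,25),np.uint8)); bl=lambda q:cv2.GaussianBlur(q.astype(np.float32)/255,(0,0),1.2)
M=bl(mm*w)*w
for z in(220,):
    f=lambda p:((bl(sil(c,(p[0],p[1],PY))*w)*w-M)**2).sum()
    s=minimize(f,PB,method="Nelder-Mead",options=dict(initial_simplex=[PB,(PB[0]+5,PB[1]),(PB[0],PB[1]+5)])); print("pin fit",s.x.round(1),round(s.fun),round(f(PB)))
E
python3 head.py w18 425 540 192 262
```

```text
24.15 [681.05504505 -53.35316661 173.2867104 ] [-0.23367408  0.07135403 -2.65387427] [-0.38  0.38 -0.53 -2.62 -0.48 -1.92]
192 [425, 499] 198 [425, 496] 204 [425, 493] 210 [425, 491] 216 [425, 499] 222 [425, 503] 228 [425, 507] 234 [444, 509] 240 [444, 508] 246 [446, 507] 252 [447, 502] 258 [451, 494] 
pred head box [446. 201.] [517. 260.]
pin fit [ 694.3 -106.6] 105 468
```

```bash
sed -i '$a PB=(694.3,-106.6)' kin.py
python3 - <<'E'
from kin import *
GB=np.array([-21.9,0,76.5])
plan([tgt(pin(PB,PY,dx,dy),-7,63,GB,0,zb) for dx,dy,zb in((0.5,28,96.2),(0.5,0,96.2),(0.5,0,79))],0,cur=(pose()[0],np.array([681.05,-53.35,173.3])),ns=[5,5,4])
E
```

```text
5 rows [-0.02, 0.47, -0.02, -0.01, -0.02, 0.01] total cm [-0.11, 2.32, -0.09]
   ik [[-0.42, 0.37, -0.5, -2.52, -0.46, -2.0]] [677.  -76.3 172.7]
5 rows [-0.0, 0.56, -0.01, 0.0, 0.0, 0.0] total cm [-0.02, 2.8, -0.04]
   ik [[-0.45, 0.37, -0.46, -2.4, -0.44, -2.11]] [ 673.1 -104.   172.7]
4 rows [-0.38, 0.0, 0.2, 0.0, 0.0, 0.0] total cm [-1.53, 0.0, 0.78]
   ik [[-0.47, 0.41, -0.49, -2.46, -0.5, -2.02]] [ 673.1 -104.   155.5]
```

Emit:
servo_tool(rows=[[0, -0.02, 0.47, -0.02, 0, 0, 0], [0, -0.02, 0.47, -0.02, 0, 0, 0], [0, -0.02, 0.47, -0.02, 0, 0, 0], [0, -0.02, 0.47, -0.02, 0, 0, 0], [0, -0.02, 0.47, -0.02, 0, 0, 0], [0, 0, 0, 0, 0, 0, 0]])

```text
clock: 24.75
position: [676.6, -76.9, 173.4]
ee_rot: [0.851, -0.052, 0.522, 0.032]
contact_force: [0.4, 0.3, -2.9]
gripper_width: 28.8
```

```bash
python3 head.py w19 335 460 214 256
```

```text
24.8 [676.65338433 -76.60757627 173.3949823 ] [ 0.22227392  0.22455455 -3.15897987] [-0.42  0.37 -0.5  -2.52 -0.47 -2.  ]
214 [375, 425] 220 [371, 427] 226 [368, 429] 232 [369, 429] 238 [369, 429] 244 [371, 425] 250 [376, 418] 
pred head box [368. 196.] [433. 255.]
pin fit [ 694.  -105.7] 418 487
```

Emit:
servo_tool(rows=[[0, 0, 0.54, -0.01, 0, 0, 0], [0, 0, 0.54, -0.01, 0, 0, 0], [0, 0, 0.54, -0.01, 0, 0, 0], [0, 0, 0.54, -0.01, 0, 0, 0], [0, 0, 0.54, -0.01, 0, 0, 0], [0, 0, 0, 0, 0, 0, 0], [0, 0, 0, 0, 0, 0, 0]])

```text
clock: 25.5
position: [672.9, -103.0, 173.4]
ee_rot: [0.851, -0.051, 0.522, 0.032]
contact_force: [-0.7, 0.1, -2.9]
gripper_width: 28.3
```

```bash
python3 head.py w20 250 380 208 253
```

```text
25.55 [ 672.83500619 -102.86653505  173.29588134] [-0.16943834  0.14906636 -3.06936136] [-0.45  0.37 -0.46 -2.4  -0.45 -2.1 ]
208 [296, 360] 214 [289, 341] 220 [287, 343] 226 [286, 345] 232 [285, 345] 238 [286, 344] 244 [289, 342] 250 [296, 336] 
pred head box [287. 195.] [350. 254.]
pin fit [ 694.1 -105.5] 547 607
```

Emit:
servo_tool(rows=[[0, -0.38, 0, 0.19, 0, 0, 0], [0, -0.38, 0, 0.19, 0, 0, 0], [0, -0.36, 0, 0.18, 0, 0, 0], [0, -0.27, 0, 0.14, 0, 0, 0], [0, -0.09, 0, 0.05, 0, 0, 0], [0, -0.09, 0, 0.05, 0, 0, 0], [0, 0, 0, 0, 0, 0, 0], [0, 0, 0, 0, 0, 0, 0]])

```text
clock: 26.35
position: [673.3, -103.0, 156.4]
ee_rot: [0.85, -0.051, 0.523, 0.032]
contact_force: [-0.9, 1.0, -0.2]
gripper_width: 28.6
```

Emit:
servo_tool(rows=[[0, -0.09, 0, 0.05, 0, 0, 0], [0, 0, 0, 0, 0, 0, 0]])

```text
clock: 26.55
position: [673.7, -103.0, 156.2]
ee_rot: [0.85, -0.051, 0.524, 0.032]
contact_force: [-2.0, -0.0, 2.8]
gripper_width: 28.6
```

```bash
python3 head.py w21 250 380 208 253
```

```text
26.6 [ 673.72943471 -103.00029364  156.2236736 ] [-2.58790976 -0.21281835  3.85766405] [-0.47  0.41 -0.5  -2.47 -0.51 -2.01]
208 [292, 339] 214 [301, 332] 220 0 226 0 232 0 238 0 244 0 250 0 
pred head box [284. 146.] [354. 215.]
pin fit [ 693.7 -105.5] 2 42
```

Contact has come on as it did with the orange plate: vertical force changed from about −3 to +4 N at the expected height, so the plate is seated. Releasing and retreating.

Emit:
servo_tool(rows=[[0.4, 0, 0, 0, 0, 0, 0], [0.45, 0, 0, 0, 0, 0, 0], [0.55, 0, 0, 0, 0, 0, 0], [0.65, 0, 0, 0, 0, 0, 0], [0.7, 0, 0, 0, 0, 0, 0], [0.7, 0, 0, 0, 0, 0, 0]])

```text
clock: 27.2
position: [672.9, -102.9, 154.5]
ee_rot: [0.851, -0.051, 0.522, 0.032]
contact_force: [0.4, 0.5, 0.2]
gripper_width: 59.5
```

Emit:
servo_tool(rows=[[0.7, 0, 0, -1, 0, 0, 0], [0.7, 0, 0, -1.5, 0, 0, 0], [0.7, 0, 0, -2, 0, 0, 0], [0.8, 0, 0, -2.5, 0, 0, 0], [1, 0, 0, -2.5, 0, 0, 0], [1, 0, 0, -2.5, 0, 0, 0], [1, 0, 0, -1.5, 0, 0, 0], [1, 0, 0, 0, 0, 0, 0], [1, 0, 0, 0, 0, 0, 0], [1, 0, 0, 0, 0, 0, 0]])

```text
clock: 28.2
position: [553.7, -88.5, 215.4]
ee_rot: [0.851, -0.052, 0.522, 0.032]
contact_force: [0.8, 0.6, -0.2]
gripper_width: 85.8
```

Run:
```python
from kin import *
snap("wrist","w22"); d=snap("scene","s22"); snap("top","t22"); s=read_state(); print(s["clock"],s["position"],s["contact_force"])
a=cv2.imread("pics/w22.png")[0:330]
old=cv2.imread("pics/top0.png");new=cv2.imread("pics/t22.png")
so=cv2.imread("pics/scene0.png");sn=cv2.imread("pics/s22.png")
for nm,o,n,(u,v,w,h) in[("canR",old,new,(360,268,40,40)),("canG",old,new,(260,278,40,40)),("jar",old,new,(318,262,36,36)),("wineD",old,new,(125,105,70,70)),("wineW",old,new,(455,110,72,70))]:
    T=cv2.cvtColor(o[v:v+h,u:u+w],6);N=cv2.cvtColor(n[v-10:v+h+10,u-10:u+w+10],6); rr=cv2.matchTemplate(N,T,cv2.TM_CCOEFF_NORMED); _,mx,_,p=cv2.minMaxLoc(rr); print(nm,round(mx,3),p[0]-10,p[1]-10)
b=cv2.resize(sn[90:260,170:340],(300,300)); c=cv2.resize(new,(400,300))[:270]
bot=np.zeros((270,640,3),np.uint8); bot[:,:370]=c[:,:370]; bot[:,370:]=b[:270,:270]
cv2.imwrite("pics/m7.png",np.vstack([a,bot]))
```

```text
28.35 [553.67684224 -88.54097584 214.84598903] [0.01253445 0.38920942 0.3848523 ]
canR 0.304 10 10
canG 0.991 0 0
jar 0.589 0 0
wineD 0.996 0 0
wineW 0.997 0 0
```

View pics/m7.png

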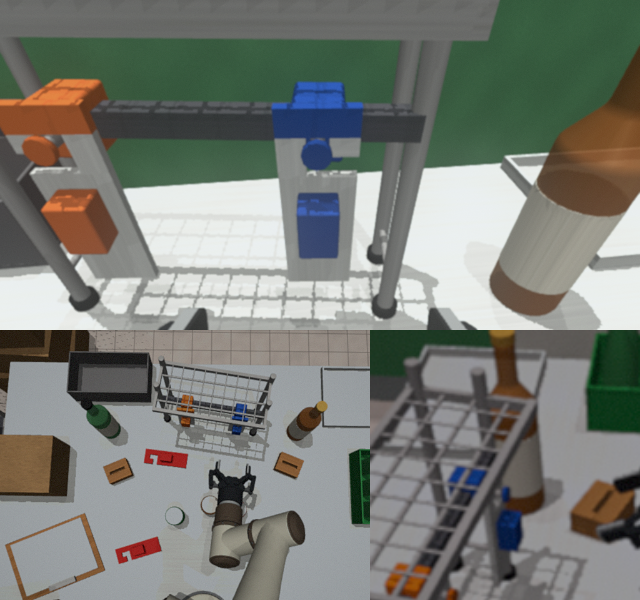

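The last view shows both plates hanging upright. The blue head is at (316,152) and the orange head at (42,150), each just under its top strip, so the pins are up in the pockets. I'll check that everything is still, and check the red can in the scene view.

Emit:
servo_tool(rows=[[1, 0, 0, 0, 0, 0, 0], [1, 0, 0, 0, 0, 0, 0], [1, 0, 0, 0, 0, 0, 0], [1, 0, 0, 0, 0, 0, 0], [1, 0, 0, 0, 0, 0, 0], [1, 0, 0, 0, 0, 0, 0]])

```text
clock: 28.95
position: [553.4, -88.4, 215.8]
ee_rot: [0.851, -0.051, 0.522, 0.032]
contact_force: [-0.7, 0.0, 0.2]
gripper_width: 85.1
```

Run:
```python
from kin import *
snap("wrist","w23"); snap("scene","s23")
a,b=[cv2.imread(f"pics/{n}.png")[:300].astype(int) for n in("w22","w23")]; d=np.abs(a-b).max(2); print("diff mean",d.mean(),"px>25",(d>25).sum())
for h in "ob":
    for n in("w22","w23"):
        m=cmask(n,h)[:300]; k,l,st,ce=cv2.connectedComponentsWithStats(m); print(h,n,[(st[i].tolist(),ce[i].round(1).tolist()) for i in range(1,k) if st[i][4]>500])
o=cv2.imread("pics/scene0.png");n=cv2.imread("pics/s23.png")
for nm,(u,v,w,h) in dict(canR=(350,215,34,40),canG=(360,290,40,52),jar=(342,248,36,46)).items():
    T=o[v:v+h,u:u+w];N=n[v-10:v+h+10,u-10:u+w+10]; rr=cv2.matchTemplate(N,T,cv2.TM_CCOEFF_NORMED); _,mx,_,p=cv2.minMaxLoc(rr); print(nm,round(mx,3),p[0]-10,p[1]-10)
c=cam("pics/w23.npz")
# blue plate tilt: fit from block & strip with pin at PB
m=cmask("w23","b")
for lean in(-4,-2,0,2,4):
    q=R.from_euler('z',-7.5,degrees=True)*R.from_euler('y',-lean,degrees=True)
    print(lean,proj(c,q.apply([[-30,15,-37.5],[-30,-15,-82.5],[-4,28,-140],[-4,-28,-140]])+[694.2,-106,220]).round().tolist())
```

```text
diff mean 2.5480989583333336 px>25 1382
o w22 [([556, 48, 84, 124, 5004], [609.6, 127.6]), ([0, 79, 108, 87, 5449], [51.9, 115.7]), ([41, 190, 67, 64, 2914], [75.3, 219.5])]
o w23 [([554, 47, 86, 125, 5072], [609.5, 128.0]), ([0, 79, 108, 87, 5439], [52.2, 116.1]), ([42, 190, 65, 64, 2892], [75.8, 219.7])]
b w22 [([271, 81, 92, 89, 5028], [317.3, 119.2]), ([297, 194, 42, 63, 2467], [317.9, 224.5])]
b w23 [([272, 82, 92, 88, 5003], [317.5, 119.7]), ([297, 194, 42, 64, 2486], [318.0, 224.7])]
canR 0.9 0 0
canG 0.998 0 0
jar 0.932 0 0
-4 [[295.0, 214.0], [337.0, 264.0], [286.0, 291.0], [348.0, 292.0]]
-2 [[295.0, 214.0], [337.0, 262.0], [287.0, 287.0], [348.0, 288.0]]
0 [[295.0, 214.0], [337.0, 260.0], [287.0, 283.0], [348.0, 284.0]]
2 [[295.0, 214.0], [337.0, 259.0], [287.0, 279.0], [347.0, 280.0]]
4 [[295.0, 214.0], [336.0, 257.0], [288.0, 275.0], [347.0, 276.0]]
```

```bash
python3 -c "
from bench import *
print(job_done())"
```

```text
the job is handed in; nothing more can be done
None
```

Both plates are hanging on their own pins, and I handed the job in at about 29 s of the 72 s allowed. I lifted each plate from its stand, slid its slot over the pin behind the head and lowered it onto the pin. I hung the orange plate first, then the blue.

**Lean angle:** I held the hand at about 63° of lean instead of the suggested 35–45°. By my fit of the arm's joints, the hang poses were out of range at 35–45°. Early on, joint 4 ran up against its limit (read 2.053, limit 2.05) before I re-routed the arm.

**Last checks:**
- **Seating:** contact came on at the expected height for both plates, with about 4 N upward. In the final view each pin head sits just under its plate's top strip.
- **Stillness:** both plates stayed within half a pixel between two views about 0.7 s apart. The arm was clear, with force near zero.
- **Things standing around:** the cans, jar and bottles showed no shift. In the top view the arm hid the red can and part of the jar, so I checked those two in the scene view, where the match was weaker (0.90 and 0.93).

**Where measurements disagreed:**
- **Pin position:** my pin estimates differed by up to 6 mm between views. I used the wrist-camera ones, and they fitted.
- **Blue plate tilt:** it appears to hang 1–3° off vertical, read from a few pixels. I took that as its natural hang. I did not measure the orange plate's tilt.

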